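Receive test coupons through the dust lock and show them to the inspection camera

ROBOT

A 6-joint arm with a two-finger parallel gripper is mounted at the origin on the work surface. World frame = base frame: x ahead of the robot, y to its left, z up, the work surface at z = 0. Lengths are in m, angles in rad, forces in N, time in s.
With the tool pointing down it reaches from about 0.25 to 0.775 m from the base axis. Payload 4 kg.
Tool frame: the origin (TCP) lies between the finger pads; the fingertips stand bot.tip_extent ahead of it and the grasp point (between the pads) lies 6 mm ahead of it (bot.tip_extent is the distance from the TCP to the fingertips, in m); z points along the fingers, y is the line along which they close (so a half turn about z gives the same grasp; the last joint's range is limited). The gripper opens to 94 mm and grips with 3 to 60 N. Pads are 16 mm wide; open, the fingers measure 119 mm over their backs; the gripper's body (75 mm by 177 mm) begins 78 mm behind the grasp point.
Start: joints at [-1.366, 0.087, 1.371, -0, 1.684, -0.103], TCP at [0.167, -0.524, 0.207] pointing down, gripper open.
Joint ranges: [-3.1, 3.1], [-0.76, 2.03], [0.27, 2.55], [-1.08, 4.22], [0.17, 2.65], [-2.57, 2.57]. Speed limits (rad/s): [2.79, 2.79, 3.14, 3.14, 3.14, 3.14].

INTERFACE

Orientations are given as a unit quaternion [w, x, y, z].
In Python, from station import bot, imaging, job gives the robot as it stands. The module is installed in compiled form; this text tells all that it offers.
- The arm moves only by the tool play_rows, never from a script. Its argument "increments" is a list of rows, each a list of 3 entries, a list of its own where there are three numbers: the gripper's target within -1 to 1 (fully open at 1, half-way at 0, shut at -1), then the shift along the tool's x, y, z in cm, then the turn about the tool's z in rad. A call has 1 to 8 rows; each row is the pose to reach, as a shift and turn from the pose commanded when the call began, along the tool's axes at that moment; what a row does not reach only later rows make up. A row lasts 1/10 s, in which the tool goes at most 50 mm and 8.59 degrees, less where a joint would pass 70% of its speed; a pose out of reach is approached as far as the arm can. A call with a gripper value outside its range is refused whole. The fingers move at their own pace and stop on an object; "force" is the grip in N (left out, the last holds). Time passes only in rows, so rows that repeat a pose let the fingers close. It gives the time, the measured TCP pose, the force, the opening and the grip force at its end, in the units of the state.
- bot.get_obs(): the state, without advancing time (a new reading comes with each control period).
- imaging.camera(name): name is "side" or "top"; returns a dict with "image" (420x560x3 uint8, red, green, blue), "fov_y" (degrees; the focal length in pixels is half the picture's height over the tangent of half this angle, whatever the lens; pixels are square), "cx", "cy" (the principal point, pixels), "rvec" (rotation vector, rad) and "tvec" (3), from world to camera coordinates, as OpenCV has them. Camera axes: x right, y down, z forward; pixel columns grow to the right and rows downward; lengths in m; the calibration is good to about 2 mm. A picture is of the moment at which its call begins. There is no depth.
- job.close_job(): hands the job in; it is judged then, once.
Trained networks look in the newest picture that a camera, given by its name, has taken for a name from the list of things; names that differ only in an ending like _2 or _b are one class to them, and where a whole thing is asked for, a point or a joint stands for the part that bears it (a point fixed in the world has none). Each returns a list of dicts, best first, with "confidence" (0 to 1); they miss things now and then, are a little off and sometimes report something else, mostly with a low value. They report only what shows in the picture. A call takes as long as a camera call. They do not tell look-alikes from the thing itself.
- imaging.regions_of(camera, name): "pixels" (420x560 bool, what is visible of it) and "bbox" ([left, top, width, height] in pixels, round what is visible of it).
The state is a dict: "time_s": time; "joint_positions": joint angles; "qvel": joint speeds; "joint_efforts": joint torques, N m; "position": TCP position; "tool_rot": TCP orientation; "ft_force": force on the tool from outside, world axes, zero at the start; "wrist_torque": the same for the moment, N m; "opening": finger opening in m; "grip_force": force on a finger pad.
Only numpy, scipy, OpenCV 4.12 (cv2) and the standard library are available. Lean on these libraries where they do the work, as an engineer would, in place of code of your own. Each camera call takes 0.05 s, during which the arm holds its last target. There are 200 camera calls.

TASK

Circuit-board coupons have come from the drilling machine into the pass box: first slide its outer gate fully shut, then slide its inner lid fully open. One coupon at a time, in the order they came in (the one farthest from the outer gate first), lift each to the inspection camera and hold it still and level for two seconds, centred between the two pointers, long side along the line of the pointers and underside at the height of their tips, and lay it flat in the shallow tray, each on the tray's floor beside the others. When all are in the tray, slide the inner lid fully shut; never have both doors open together, and leave the other things on the bench where they are.

Things in the scene. Friction and masses are not known exactly. Their poses are not given: they have to be found in the camera images.
- pass_box: white fixed dust lock. Origin: under its chamber's centre, at bench level; x about away from the robot, y along the row towards the gate and chute. Chamber 110 (x) x 240 mm (y) inside, floor 30 mm above the bench, walls 10 mm thick, 85 mm high, a 6 mm sill at the gate; behind it (x 55 to 195 mm) a housing 85 mm high over which the lid slides. Places in the row: y = -78, 0, +78 mm.
- outer_gate (a joint): outer door: upright steel gate on the box's +y end, sliding along the box's x axis; 0 = fully shut, grows as it slides in +x (away from the robot), at most 0.085 m; starts 50 to 80 mm open. It moves with about 2 N and stays where it is left; end stops at both ends.
- gate_handle (a point): grip point on the gate's handle, an upright black stem 12 mm across that rises to 122 mm above the bench; the point lies on the stem's axis 10 mm below its top; nothing but the stem stands within 30 mm of it in box x. It moves with the gate.
- inner_lid (a joint): inner door: clear sliding lid on top of the chamber, its top 93 mm above the bench, sliding along the box's x axis; 0 = fully shut, 0.12 m = fully open, back over the filter housing (away from the robot); starts shut. It moves with about 2 N and stays where it is left; end stops at both ends.
- lid_handle (a point): middle of the bar of the lid's bridge handle: a round steel bar 10 mm thick, 80 mm long along the box's y, its axis 120 mm above the bench, 27 mm clear above the lid. It moves with the lid.
- camera_stand: fixed camera looking straight up: base 142 x 90 x 12 mm, ring light 72 mm across, its top 86 mm above the bench; two upright posts 9 mm across, 150 mm tall, at x = -60 and +60 mm, each with a brass pointer; the tips face each other at x = -45 and +45 mm, 145 mm above the bench. Origin: centre of its underside; x along the line of the pointers, z up.
- focus (a point): viewing point: midway between the pointer tips, at their height (145 mm above the bench); the centre of a coupon's underside belongs here
- tray: shallow grey open tray, fixed: 110 mm (x) x 240 mm (y) outside, walls 4 mm thick, rim 14 mm high, floor 4 mm thick (top of the floor 4 mm above the bench). Origin: centre of its underside.
- coupon_1: black plate 68 x 60 x 8 mm (long side = its x) holding a green board coupon, with an upright grip on its centre, 34 (x) x 12 (y) x 22 mm tall; 60 g. Origin: centre of its underside, z up. Starts flat on the pass box floor, long side about along the box's y, at the place farthest from the outer gate (came in first). Two or three of the three are present, alike but for their place.
- coupon_2: black plate 68 x 60 x 8 mm (long side = its x) holding a green board coupon, with an upright grip on its centre, 34 (x) x 12 (y) x 22 mm tall; 60 g. Origin: centre of its underside, z up. Starts flat on the pass box floor, long side about along the box's y, at the middle place of the row. Two or three of the three are present, alike but for their place.
- coupon_3: black plate 68 x 60 x 8 mm (long side = its x) holding a green board coupon, with an upright grip on its centre, 34 (x) x 12 (y) x 22 mm tall; 60 g. Origin: centre of its underside, z up. Starts flat on the pass box floor, long side about along the box's y, at the place nearest the outer gate (came in last). Two or three of the three are present, alike but for their place.
- tape_roll: bystander, to be left alone: roll of tape lying flat, 68 mm across, 20 mm high; origin: centre of its underside
- alcohol_bottle: bystander, to be left alone: closed white bottle, 54 mm across, 140 mm tall; origin: centre of its foot
- loupe: bystander, to be left alone: black stand loupe, 34 mm across, 34 mm tall; origin: centre of its foot
- bit_case: bystander, to be left alone: blue drill-bit case, 100 x 65 x 30 mm; origin: centre of its underside
- screwdriver: bystander, to be left alone: screwdriver lying flat; origin: middle of its underside
- pin_jar: bystander, to be left alone: aluminium jar with black cap, 46 mm across, 64 mm tall; origin: centre of its foot
- caliper: bystander, to be left alone: caliper lying flat, 200 mm long, up to 12 mm thick; origin: middle of its underside
Mind the look-alikes: they are no part of the job. Leave any purple look-alike of the camera_stand alone.

How it is judged:
By the outcome, as a careful person would: the job done as asked, in the order asked, and still so for the second after the job is handed in, with the robot touching nothing.
Of coupon_1, coupon_2, coupon_3 only 2 to 3 are there at a start; the rules pass over those that are not, and their reading is None.
At some moment in a run one of coupon_1, coupon_2, coupon_3 may be knocked a few centimetres aside while the robot is not near it.
Once in a run the grip may slacken for a moment while it holds something.
It also fails if it takes over 210 s, if anything falls off the work surface, if the arm or the gripper's body presses on something with over 40 N, if the wrist force passes 120 N, or if a joint passes its speed limit or range.

## Working session

There is one attempt and no reset: what is moved stays moved. The work goes in short steps, Python scripts to look and compute and a tool call to move; the robot and the scene stay as the last step left them, time stands still between calls to the robot, and variables do not carry over. Pictures are saved under pics/ and viewed, at most 14 in all, crops included, and the job is handed in when it is done.

Besides the shell and the picture viewer there is one more tool, called after "Call:" as a command line: name --argument value ..., lists and objects as JSON in quotes. play_rows: Moves the arm, as the interface text tells. Its arguments: {"type":"object","properties":{"increments":{"type":"array","items":{"type":"array"}},"force":{"type":"number"}},"required":["increments"]}

```bash
mkdir -p pics; cat > h.py <<'E'
from station import bot, imaging, job
import numpy as np, cv2
from scipy.spatial.transform import Rotation as R
def cam(n):
    c=imaging.camera(n); f=c["image"].shape[0]/2/np.tan(np.radians(c["fov_y"])/2)
    c["K"]=np.array([[f,0,c["cx"]],[0,f,c["cy"]],[0,0,1.]]); c["Rm"]=cv2.Rodrigues(np.array(c["rvec"],float))[0]; c["t"]=np.array(c["tvec"],float).ravel(); return c
def proj(c,P):
    return cv2.projectPoints(np.atleast_2d(np.array(P,float)),np.array(c["rvec"],float),c["t"],c["K"],None)[0].reshape(-1,2)
def back(c,uv,z):
    uv=np.atleast_2d(uv); d=np.c_[uv,np.ones(len(uv))]@np.linalg.inv(c["K"]).T@c["Rm"]; o=-c["Rm"].T@c["t"]
    return o+d*((z-o[2])/d[:,2])[:,None]
def save(c,name,box=None,s=1):
    im=c["image"][:,:,::-1]
    if box: x,y,w,h=box; im=im[y:y+h,x:x+w]
    cv2.imwrite("pics/"+name+".png",cv2.resize(im,None,fx=s,fy=s,interpolation=cv2.INTER_CUBIC))
E
python3 - <<'E'
from h import *
o=bot.get_obs();print(o["position"],o["tool_rot"],bot.tip_extent,o["opening"])
for n in("top","side"):
    c=cam(n);save(c,n+"0",s=1.4);print(n,c["fov_y"],c["cx"],c["cy"],-c["Rm"].T@c["t"])
    for k in["pass_box","outer_gate","gate_handle","inner_lid","lid_handle","camera_stand","tray","coupon_1","tape_roll","alcohol_bottle","loupe","bit_case","screwdriver","pin_jar","caliper"]:
        for r in imaging.regions_of(n,k)[:4]:
            p=r["pixels"];ys,xs=np.nonzero(p);print(k,round(r["confidence"],2),r["bbox"],xs.mean().round(),ys.mean().round())
E
```

```text
[ 0.16648564 -0.52361131  0.20580899] [-1.10603061e-03  9.88182804e-01  1.53275953e-01 -6.56788376e-05] 0.025 0.09357457444924795
top 56.64196505537632 277.54716493245917 212.44068542956893 [ 0.36362775 -0.05620545  1.33952931]
pass_box 0.91 [85.6, 153.9, 155.9, 87.7] 177.0 200.0
gate_handle 0.48 [136.8, 199.4, 13.9, 5.1] 145.0 201.0
inner_lid 0.87 [151.4, 195.4, 79.9, 45.2] 192.0 216.0
lid_handle 0.91 [149.6, 194.9, 82.6, 44.9] 191.0 216.0
lid_handle 0.64 [299.4, 136.2, 23.8, 32.8] 312.0 153.0
camera_stand 0.96 [407.6, 233.8, 33.6, 46.7] 422.0 257.0
camera_stand 0.82 [265.3, 173.4, 35.8, 48.4] 283.0 199.0
camera_stand 0.8 [177.5, 251.5, 37.6, 48.1] 195.0 277.0
tray 0.77 [324.6, 191.0, 70.3, 36.1] 359.0 209.0
tray 0.74 [383.9, 171.8, 21.4, 15.9] 396.0 178.0
tray 0.23 [299.9, 135.9, 23.3, 32.9] 313.0 153.0
tape_roll 0.59 [246.7, 231.8, 21.0, 20.3] 256.0 241.0
alcohol_bottle 0.51 [264.5, 128.4, 14.5, 21.5] 270.0 140.0
loupe 0.48 [298.9, 229.8, 3.0, 6.2] 302.0 231.0
bit_case 0.63 [301.0, 139.1, 25.2, 30.9] 312.0 153.0
screwdriver 0.84 [365.6, 125.6, 15.7, 29.7] 373.0 138.0
screwdriver 0
[... 452 characters left out ...]
83.0
lid_handle 0.71 [217.7, 160.8, 42.2, 40.6] 236.0 183.0
camera_stand 0.84 [260.8, 324.1, 78.9, 87.5] 301.0 376.0
camera_stand 0.61 [267.1, 198.8, 46.9, 57.7] 288.0 233.0
tray 0.79 [285.3, 267.5, 77.9, 73.8] 321.0 301.0
tape_roll 0.59 [222.3, 227.9, 21.5, 19.3] 232.0 236.0
alcohol_bottle 0.77 [328.8, 186.4, 17.4, 41.5] 337.0 208.0
loupe 0.49 [254.5, 255.1, 11.5, 12.8] 261.0 259.0
bit_case 0.94 [328.2, 232.7, 44.0, 29.2] 350.0 245.0
screwdriver 0.82 [361.9, 277.4, 67.3, 10.5] 404.0 283.0
pin_jar 0.72 [372.0, 298.3, 26.4, 30.3] 385.0 312.0
pin_jar 0.6 [329.0, 187.4, 16.4, 41.1] 337.0 207.0
caliper 0.7 [358.3, 276.4, 70.7, 15.1] 402.0 283.0
caliper 0.65 [207.5, 289.3, 59.1, 49.8] 246.0 321.0
```

View pics/top0.png

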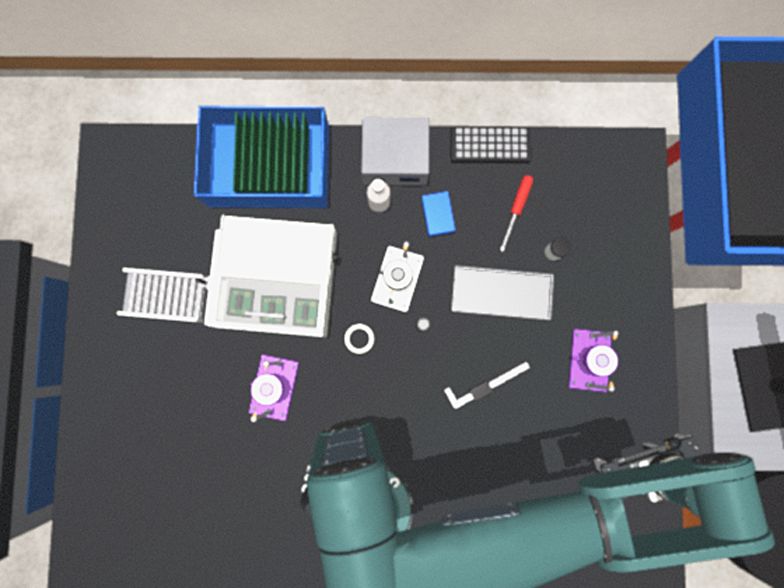

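View pics/side0.png

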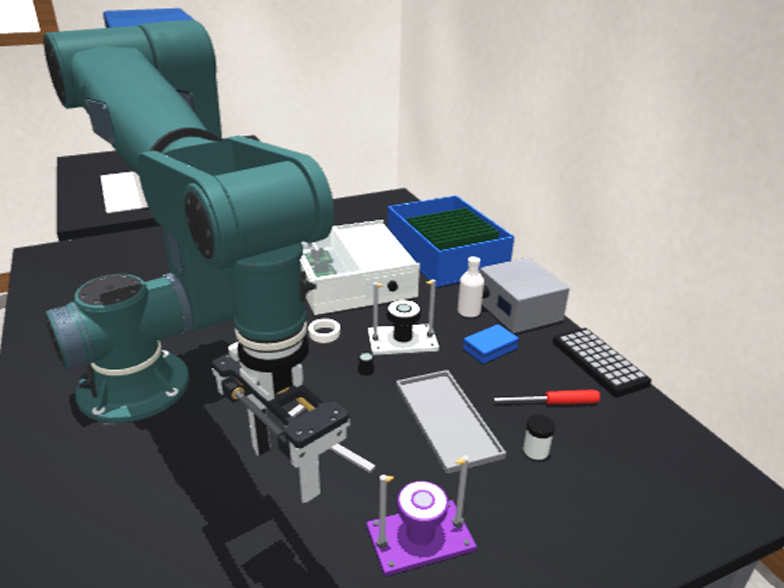

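The top view shows the white box at (177,200) with three coupons under its clear lid and the chute to the left. The white camera stand is at (283,199), the purple look-alikes are at (195,277) and (422,257), and the tray is at (359,209). For `camera_stand` I choose the white one at (283,199). For the tray, the keyboard and bit case are not candidates. I'll check the box and stand in a close crop.

```bash
python3 - <<'E'
from h import *
c=cam("top");save(c,"top1",(80,145,240,100),3.33)
E
```

```text
(no output)
```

View pics/top1.png

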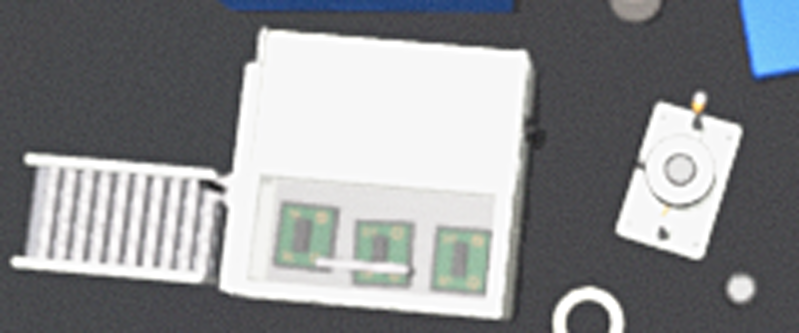

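The crop confirms the three coupons (right one at crop (462,260) is coupon_1), the lid bar at crop (362,267), the stem at crop (215,185) with its top at the left end, and the white stand at (680,170). Next I'll fit poses with silhouette models.

```bash
cat > fit.py <<'E'
from h import *
from scipy.optimize import minimize
S=4
def prism(x0,x1,y0,y1,z0,z1): return np.array([[x,y,z] for x in(x0,x1) for y in(y0,y1) for z in(z0,z1)])
def cyl(x,y,r,z0,z1): return np.array([[x+r*np.cos(a),y+r*np.sin(a),z] for a in np.linspace(0,6.28,24) for z in(z0,z1)])
def W(p,P):
    a=p[2];return np.c_[P[:,0]*np.cos(a)-P[:,1]*np.sin(a)+p[0],P[:,0]*np.sin(a)+P[:,1]*np.cos(a)+p[1],P[:,2]]
def render(c,p,bodies,box):
    x,y,w,h=box;im=np.zeros((h*S,w*S),np.uint8)
    for B in bodies:
        uv=(proj(c,W(p,B))-[x,y]+0.5)*S-0.5
        cv2.fillConvexPoly(im,cv2.convexHull(np.round(uv*16).astype(np.int32)),1,shift=4)
    return cv2.resize(im.astype(np.float32),(w,h),interpolation=cv2.INTER_AREA)
def fit(views,bodies,p0,ign=None):
    # views: (cam, soft mask crop, box, weight)
    def cost(p):
        return sum(np.sum(np.abs(render(c,p,bodies,b)-m)*wt) for c,m,b,wt in views)
    best=None
    for k in range(4):
        d=0.012/(1+k)
        s=np.array([p0]+[np.array(p0)+e for e in np.diag([d,d,d*6])])
        r=minimize(cost,p0,method="Nelder-Mead",options=dict(initial_simplex=s,xatol=1e-5,fatol=1e-2,maxiter=150));p0=r.x
    return r.x,r.fun
def soft(c,box,lo,hi,sat=None):
    x,y,w,h=box;im=c["image"][y:y+h,x:x+w].astype(np.float32)
    m=np.clip((im.min(2)-lo)/(hi-lo),0,1)
    return m
E
python3 - <<'E'
from fit import *
c=cam("top")
# stand
b=(262,168,44,58);m=soft(c,b,65,215);w=np.ones_like(m)
st=[prism(-.071,.071,-.045,.045,0,.012),cyl(0,0,.036,.066,.086)]
p0=back(c,[284,196],.05)[0]
for a in (1.35,):
  p,f=fit([(c,m,b,w)],st,[p0[0],p0[1],np.radians(-17)]);print("stand",p.round(4),np.degrees(p[2]).round(2),f.round(1))
  print(proj(c,W(p,np.array([[.045,0,.145],[-.045,0,.145],[.06,0,.15],[-.06,0,.15],[0,0,.086]]))).round(1).tolist())
# tray
b=(315,182,88,52);m=soft(c,b,60,110);w=np.ones_like(m);p0=back(c,[359,209],.01)[0]
p,f=fit([(c,m,b,w)],[prism(-.055,.055,-.12,.12,0,.014)],[p0[0],p0[1],-.05]);print("tray",p.round(4),np.degrees(p[2]).round(2),f.round(1))
# box
b=(140,147,120,100);m=soft(c,b,70,200);w=np.ones_like(m)
m2=m.copy()
p0=back(c,[197,197],.085)[0]
w=np.ones_like(m); 
# ignore gate side & interior
bx=[prism(-.065,.195,-.13,.13,0,.085)]
yy,xx=np.mgrid[147:247,140:260]
w[xx<(158-(yy-155)*.1+6)]=0; w[(xx>155)&(xx<225)&(yy>165)&(yy<225)]=0; w[yy<151]=0
w[(yy>230)&(xx>243)]=0
p,f=fit([(c,m,b,w)],bx,[p0[0]-.06,p0[1],-.08]);print("box",p.round(4),np.degrees(p[2]).round(2),f.round(1))
# y not pinned by left edge (ignored) but by right
print("corners",proj(c,W(p,prism(-.065,.195,-.13,.13,.085,.085)[::2])).round(1).tolist())
print("bar pred ends",proj(c,W(p,np.array([[0,.04,.12],[0,-.04,.12]]))).round(1).tolist())
print("bar meas",back(c,[[80+315/3.33,145+262/3.33],[80+410/3.33,145+271/3.33]],.12).round(4).tolist())
print("stemtop",back(c,[139,200],.122).round(4), "bbox ends",back(c,[[136.8,199.5],[136.8,204]],.122).round(4).tolist())
cen=[[462,260],[382,253],[308,235]]
print("coup",back(c,[[80+u/3.33,145+v/3.33] for u,v in cen],.038).round(4).tolist())
E
```

```text
stand [ 0.5499 -0.0682 -0.3012] -17.26 185.3
[[288.5, 179.2], [279.6, 206.5], [290.0, 174.3], [278.1, 211.0], [283.9, 195.6]]
tray [ 0.5191 -0.3266 -0.1001] -5.74 655.5
box [ 0.4813  0.2318 -0.0678] -3.88 271.1
corners [[229.2, 238.9], [149.0, 232.7], [236.4, 159.9], [157.8, 154.0]]
bar pred ends [[175.9, 213.7], [201.2, 215.7]]
bar meas [[0.4525, 0.2747, 0.12], [0.4449, 0.1847, 0.12]]
stemtop [[0.5262 0.3895 0.122 ]] bbox ends [[0.5278, 0.3966, 0.122], [0.5134, 0.3959, 0.122]]
coup [[0.462, 0.1489, 0.038], [0.4683, 0.2297, 0.038], [0.4857, 0.305, 0.038]]
```

```bash
cat >> h.py <<'E'
def to(x,y,z,yawdeg):
    o=bot.get_obs();q=o["tool_rot"];r=R.from_quat([q[1],q[2],q[3],q[0]]);M=r.as_matrix()
    d=M.T@(np.array([x,y,z])-o["position"])*100
    cur=np.arctan2(M[1,0],M[0,0]);t=-(np.radians(yawdeg)-cur);t=(t+np.pi)%(2*np.pi)-np.pi
    print("pos",o["position"].round(4),"yaw",np.degrees(cur).round(2),"t",round(o["time_s"],1),"F",np.round(o["ft_force"],1),"op",round(o["opening"],4),"-> shift cm",d.round(2).tolist(),"turn",round(t,3),"(half-turn alt",round((t+np.pi/2)%np.pi-np.pi/2,3),")")
E
python3 - <<'E'
from h import *
to(.166,-.524,.32,-5);to(.575,.388,.32,-5)
E
```

```text
pos [ 0.1666 -0.5242  0.207 ] yaw 17.64 t 1.7 F [-0.  -0.2 -0.4] op 0.0936 -> shift cm [-0.06, -0.03, -11.3] turn 0.395 (half-turn alt 0.395 )
pos [ 0.1666 -0.5242  0.207 ] yaw 17.64 t 1.7 F [-0.  -0.2 -0.4] op 0.0936 -> shift cm [66.55, -74.56, -11.3] turn 0.395 (half-turn alt 0.395 )
```

Call:
play_rows --increments '[[-1,[3,-3,-5],0.1],[-1,[7,-8,-10],0.2],[-1,[66.5,-74.6,-11.3],0.395],[-1,[66.5,-74.6,-11.3],0.395],[-1,[66.5,-74.6,-11.3],0.395],[-1,[66.5,-74.6,-11.3],0.395],[-1,[66.5,-74.6,-11.3],0.395],[-1,[66.5,-74.6,-11.3],0.395]]'

```text
time_s: 2.5
position: [0.3182, -0.1844, 0.2914]
tool_rot: [0.0, 0.999, -0.044, 0.001]
ft_force: [1.7, 0.3, 0.6]
opening: 0.0335
grip_force: 0.0
```

```bash
python3 - <<'E'
from h import *
to(.575,.388,.32,-5)
c=cam("side");save(c,"side1",s=1.4)
E
```

```text
pos [ 0.3182 -0.1844  0.2914] yaw -5.04 t 2.5 F [1.7 0.3 0.6] op 0.0335 -> shift cm [20.55, -59.28, -2.88] turn -0.001 (half-turn alt -0.001 )
```

Call:
play_rows --increments '[[-1,[20.5,-59.3,-3],0],[-1,[20.5,-59.3,-3],0],[-1,[20.5,-59.3,-3],0],[-1,[20.5,-59.3,-3],0],[-1,[20.5,-59.3,-3],0],[-1,[20.5,-59.3,-3],0],[-1,[20.5,-59.3,-3],0],[-1,[20.5,-59.3,-3],0]]'

```text
time_s: 3.35
position: [0.4814, 0.1805, 0.3103]
tool_rot: [0.0, 0.999, -0.043, 0.0]
ft_force: [0.9, -1.0, 0.5]
opening: 0.0007
grip_force: 0.0
```

Call:
play_rows --increments '[[-1,[7,-20,0],0],[-1,[7,-20,0],0],[-1,[7,-20,0],0],[-1,[7,-20,0],0],[-1,[7,-20,0],0]]'

```text
time_s: 3.85
position: [0.5689, 0.3758, 0.3054]
tool_rot: [0.001, 0.999, -0.042, -0.002]
ft_force: [0.1, -0.1, -0.4]
opening: 0.0007
grip_force: 0.0
```

```bash
python3 - <<'E'
from h import *
to(.575,.388,.126,-5)
c=cam("side");save(c,"side2",(190,130,220,160),3.6)
for k in("gate_handle","outer_gate","lid_handle","inner_lid","pass_box"):
    for r in imaging.regions_of("side",k)[:2]:print(k,round(r["confidence"],2),r["bbox"])
E
```

```text
pos [0.5689 0.3758 0.3054] yaw -4.76 t 3.9 F [ 0.1 -0.1 -0.4] op 0.0007 -> shift cm [0.59, -1.29, 17.94] turn 0.004 (half-turn alt 0.004 )
outer_gate 0.51 [220.6, 228.7, 23.4, 15.0]
lid_handle 0.79 [207.2, 158.9, 51.9, 40.2]
lid_handle 0.2 [197.4, 148.5, 101.4, 76.4]
inner_lid 0.74 [206.7, 159.8, 53.3, 40.9]
pass_box 0.64 [197.6, 148.9, 100.8, 77.3]
```

View pics/side2.png

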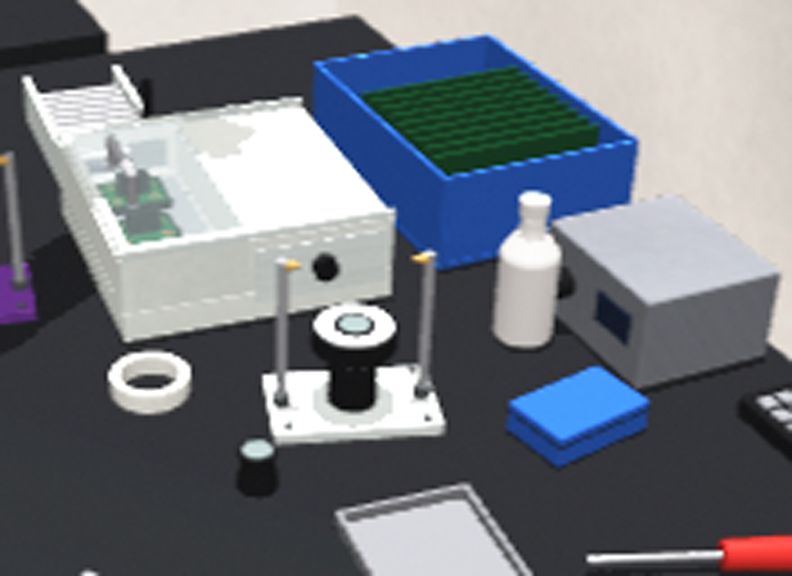

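The side crop shows the black stem at crop (146,80–110), the box corners at (122,255), (393,213) and (302,100), and the pointer tips at (298,266) and (412,259). I'll combine both views.

```bash
python3 - <<'E'
from fit import *
from scipy.optimize import least_squares
c=cam("side");t=cam("top")
sp=lambda u,v:(190+u/3.6,130+v/3.6); tp=lambda u,v:(80+u/3.33,145+v/3.33)
def solve(obs,p0):
    f=lambda p:np.concatenate([(proj(k,W(p,np.array([P])))[0]-uv) for k,P,uv in obs])
    r=least_squares(f,p0,loss="soft_l1");print(r.x.round(4),np.degrees(r.x[2]).round(2),r.fun.round(1));return r.x
fl=lambda r:r
p=solve([(c,(-.065,-.13,.085),sp(122,255)),(c,(.195,-.13,.085),sp(393,213)),(c,(.195,.13,.085),sp(302,100)),
 (t,(-.065,-.13,.085),tp(499,318)),(t,(.195,-.13,.085),tp(526,53)),(t,(.195,.13,.085),tp(265,31))],[.48,.23,-.08])
for P in [(0,-.078,.038),(0,0,.038),(0,.078,.038)]: print("place",W(p,np.array([P])).round(4))
q=solve([(c,(-.045,0,.145),sp(298,266)),(c,(.045,0,.145),sp(412,259)),(c,(-.06,0,.15),sp(282,262)),(c,(.06,0,.15),sp(431,253)),(t,(.06,0,.15),tp(699,95)),(t,(0,0,.086),tp(680,170))],[.55,-.068,-.3])
# stem: triangulate top
def tri(a,b):
    P=[k["K"]@np.c_[k["Rm"],k["t"]] for k in(c,t)]
    X=cv2.triangulatePoints(P[0],P[1],np.array(a,float),np.array(b,float)).ravel();return X[:3]/X[3]
print("stem",tri(sp(146,80),(138.5,200.5)).round(4), back(c,[sp(146,79)],.122).round(4))
print("stem in box",W([0,0,-p[2]],np.array([[.5262-p[0],.3895-p[1],0]])).round(4))
E
```

```text
[ 0.4803  0.2293 -0.0805] -4.61 [-1.   1.3  0.3  0.8 -0.5  0.8 -0.2 -0.8 -0.1 -0.2 -0.2 -0.5]
place [[0.474  0.1515 0.038 ]]
place [[0.4803 0.2293 0.038 ]]
place [[0.4866 0.307  0.038 ]]
[ 0.5494 -0.0704 -0.2662] -15.25 [ 0.8 -0.2 -0.2 -0.2  0.  -0.2 -0.3 -0.4  0.2  0.8  0.4 -0.3]
stem [0.5289 0.3917 0.1172] [[0.5292 0.3831 0.122 ]]
stem in box [[0.0329 0.1634 0.    ]]
```

```bash
python3 - <<'E'
from h import *
to(.552,.386,.124,-4.6)
E
```

```text
pos [0.5679 0.3703 0.3116] yaw -5.08 t 4.2 F [-0.2 -0.5 -0.1] op 0.0004 -> shift cm [-1.76, -1.4, 18.76] turn -0.008 (half-turn alt -0.008 )
```

Call:
play_rows --increments '[[-1,[-1.76,-1.4,3],0],[-1,[-1.76,-1.4,8],0],[-1,[-1.76,-1.4,12],0],[-1,[-1.76,-1.4,14.5],0],[-1,[-1.76,-1.4,16.5],0],[-1,[-1.76,-1.4,18],0],[-1,[-1.76,-1.4,18.8],0],[-1,[-1.76,-1.4,18.8],0]]'

```text
time_s: 5.05
position: [0.5514, 0.3865, 0.1215]
tool_rot: [0.0, 0.999, -0.044, -0.0]
ft_force: [0.6, 0.5, 0.7]
opening: 0.0002
grip_force: 0.0
```

Call:
play_rows --increments '[[-1,[-0.5,0,0],0],[-1,[-1,0,0],0],[-1,[-1.5,0,0],0],[-1,[-2,0,0],0],[-1,[-2.5,0,0],0],[-1,[-3,0,0],0],[-1,[-3.5,0,0],0],[-1,[-4,0,0],0]]'

```text
time_s: 5.85
position: [0.5123, 0.3909, 0.1237]
tool_rot: [-0.001, 0.999, -0.044, 0.001]
ft_force: [2.2, -1.3, 6.2]
opening: 0.0002
grip_force: 2.9
```

```bash
python3 - <<'E'
from h import *
to(.46,.386,.124,-4.6)
c=cam("side");save(c,"side3",(190,130,100,75),7)
E
```

```text
pos [0.5123 0.3909 0.1237] yaw -5.0 t 5.8 F [ 2.2 -1.3  6.2] op 0.0002 -> shift cm [-5.16, 0.95, -0.04] turn -0.007 (half-turn alt -0.007 )
```

View pics/side3.png

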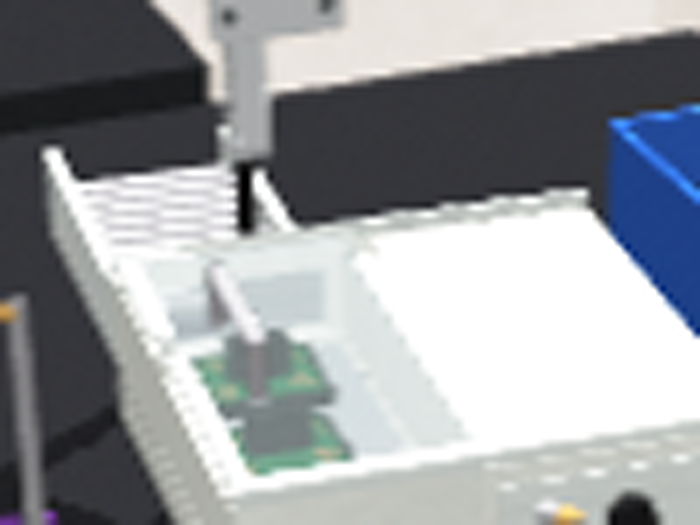

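```bash
python3 - <<'E'
from h import *
c=cam("side")
print(proj(c,[[.512,.391,.0987],[.512,.391,.122],[.498,.392,.122],[.498,.392,.095],[.498,.392,.085],[.512,.403,.0987],[.512,.379,.0987]]).round(1))
print("crop finger bottom",190+250/7,130+155/7,"stem",190+246/7,130+162/7,130+230/7)
print(back(c,[[190+246/7,130+230/7]],.085),back(c,[[230.6,130+110/3.6]],.085))
E
```

```text
[[225.7 157.6]
 [225.4 151.9]
 [221.7 152.3]
 [222.1 159.1]
 [222.2 161.5]
 [224.7 156.4]
 [226.8 158.9]]
crop finger bottom 225.71428571428572 152.14285714285714 stem 225.14285714285714 153.14285714285714 162.85714285714286
[[0.50435439 0.3766894  0.085     ]] [[0.52964543 0.38803645 0.085     ]]
```

Call:
play_rows --increments '[[-1,[-0.5,0,0],0],[-1,[-1,0,0],0],[-1,[-1.5,0,0],0],[-1,[-2,0,0],0]]'

```text
time_s: 6.35
position: [0.4924, 0.3924, 0.1237]
tool_rot: [-0.0, 0.999, -0.044, 0.001]
ft_force: [1.4, -0.9, 5.3]
opening: 0.0003
grip_force: 3.0
```

```bash
python3 - <<'E'
from h import *
s=cam("side");t=cam("top");o=bot.get_obs();print(o["position"],o["ft_force"])
P=o["position"]
for c,b,n in((s,(205,125,50,50),"a"),(t,(115,170,50,50),"b")):
    im=c["image"].copy()
    save(c,n,b,8)
    for z in(P[2]-.025,P[2]+.05):print(n,((proj(c,[[P[0],P[1],z]])[0]-b[:2])*8).round())
cv2.imwrite("pics/gate4.png",np.hstack([cv2.imread("pics/a.png"),cv2.imread("pics/b.png")]))
E
```

```text
[0.49146763 0.39254449 0.1236964 ] [-0.80811424 -0.61868244  6.33945545]
a [122. 267.]
a [114. 115.]
b [201. 334.]
b [130. 313.]
```

View pics/gate4.png

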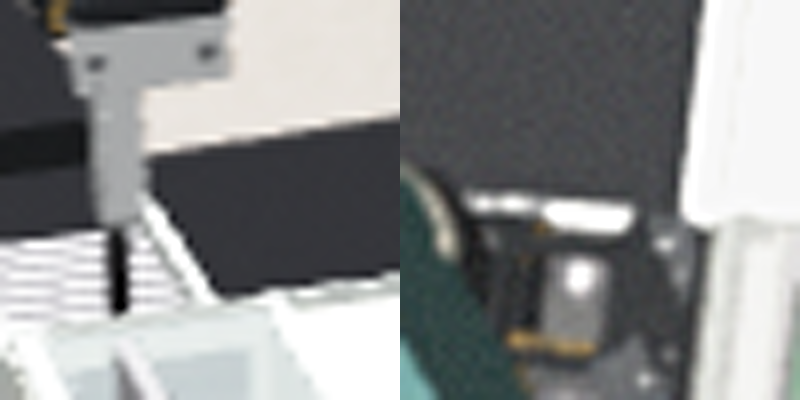

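```bash
python3 - <<'E'
from h import *
c=cam("side");ya=np.radians(17.64);d=np.array([np.sin(ya),-np.cos(ya)])
for s in(-1,1):
  for z in(.182,.207):
    print(s,z,(proj(c,[[.1666+s*.053*d[0],-.5242+s*.053*d[1],z]])[0]*1.4).round())
E
```

```text
-1 0.182 [264. 463.]
-1 0.207 [262. 449.]
1 0.182 [312. 513.]
1 0.207 [311. 499.]
```

Call:
play_rows --increments '[[-1,[0,0,-2],0],[-1,[0,0,-4],0],[-1,[0,0,-6],0],[-1,[0,0,-6],0]]'

```text
time_s: 6.9
position: [0.4923, 0.3933, 0.1849]
tool_rot: [-0.001, 0.999, -0.043, 0.002]
ft_force: [0.1, 1.0, 0.2]
opening: 0.0005
grip_force: 0.0
```

```bash
python3 - <<'E'
from h import *
s=cam("side");o=bot.get_obs();print(o["position"],o["ft_force"])
P=o["position"]
b=(195,115,60,60);save(s,"gate5",b,10)
for z in(P[2]-.025,P[2]-.006,P[2]):print(((proj(s,[[P[0],P[1],z]])[0]-b[:2])*10).round())
t=cam("top")
E
```

```text
[0.49175501 0.39277284 0.18284644] [-0.61858903 -0.8534646  -0.26127175]
[246. 284.]
[243. 235.]
[242. 220.]
```

View pics/gate5.png

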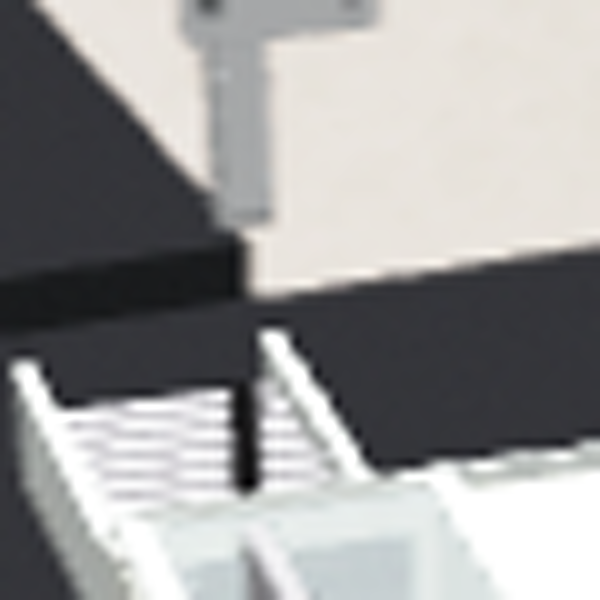

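```bash
python3 - <<'E'
from h import *
print(bot.tip_extent,[a for a in dir(bot) if a[0]!="_"])
s=cam("side")
print(back(s,[[219.5,154]],.122),back(s,[[219.5,154]],.112))
P=bot.get_obs();print(P["position"],P["joint_positions"],P["opening"])
c=cam("top")
for k in("gate_handle","lid_handle"):
  for n in("top","side"):
    for r in imaging.regions_of(n,k)[:2]:print(n,k,round(r["confidence"],2),r["bbox"])
# finger bbox in side image: grey pixels
E
```

```text
0.025 ['MotionError', 'get_obs', 'tip_extent']
[[0.48581339 0.38092922 0.122     ]] [[0.49232036 0.40247142 0.112     ]]
[0.49094408 0.39208389 0.18030776] [5.83563483e-01 2.70542362e-01 1.21115329e+00 2.44476333e-04
 1.66287961e+00 2.24135083e+00] 0.0002764911722861488
top lid_handle 0.92 [152.2, 195.6, 79.4, 42.6]
side lid_handle 0.95 [206.6, 159.8, 54.8, 38.5]
```

```bash
python3 - <<'E'
from h import *
to(.518,.388,.112,-4.6)
E
```

```text
pos [0.4914 0.3921 0.1806] yaw -5.0 t 7.3 F [-0.3 -0.1  0.5] op 0.0003 -> shift cm [2.7, 0.16, 6.86] turn -0.007 (half-turn alt -0.007 )
```

Call:
play_rows --increments '[[-1,[2.7,0.2,0],0],[-1,[2.7,0.2,2],0],[-1,[2.7,0.2,4],0],[-1,[2.7,0.2,6],0],[-1,[2.7,0.2,6.9],0],[-1,[2.7,0.2,6.9],0]]'

```text
time_s: 7.9
position: [0.5176, 0.3873, 0.1107]
tool_rot: [0.001, 0.999, -0.044, -0.002]
ft_force: [-0.5, -0.4, 0.2]
opening: 0.0003
grip_force: 0.0
```

Call:
play_rows --increments '[[-1,[-0.5,0,0],0],[-1,[-1,0,0],0],[-1,[-1.5,0,0],0],[-1,[-2,0,0],0],[-1,[-2.5,0,0],0],[-1,[-3,0,0],0]]'

```text
time_s: 8.5
position: [0.489, 0.3909, 0.114]
tool_rot: [-0.0, 0.999, -0.044, 0.001]
ft_force: [1.8, -0.1, 1.0]
opening: 0.0006
grip_force: 0.9
```

Call:
play_rows --increments '[[-1,[-0.3,0,0],0],[-1,[-0.6,0,0],0],[-1,[-0.9,0,0],0],[-1,[-1.2,0,0],0],[-1,[-1.2,0,0],0]]'

```text
time_s: 9.0
position: [0.4786, 0.3915, 0.1132]
tool_rot: [-0.0, 0.999, -0.044, 0.002]
ft_force: [5.4, -0.1, -0.0]
opening: 0.0002
grip_force: 3.0
```

```bash
python3 - <<'E'
from h import *
to(.518,.388,.112,-4.6)
E
```

```text
pos [0.4786 0.3915 0.1132] yaw -5.03 t 9.0 F [ 5.4 -0.1 -0. ] op 0.0002 -> shift cm [3.95, -0.0, 0.14] turn -0.008 (half-turn alt -0.008 )
```

Call:
play_rows --increments '[[-1,[-0.3,0,0],0],[-1,[-0.6,0,0],0],[-1,[-0.6,0,0],0]]'

```text
time_s: 9.3
position: [0.4781, 0.3914, 0.1135]
tool_rot: [-0.001, 0.999, -0.045, 0.008]
ft_force: [18.4, -0.1, -4.7]
opening: 0.0003
grip_force: 8.7
```

Call:
play_rows --increments '[[-1,[2,0,0],0],[-1,[3,0,-2],0],[-1,[3,0,-5],0],[-1,[3,0,-8],0],[-1,[3,0,-8],0]]'

```text
time_s: 9.8
position: [0.5019, 0.3908, 0.198]
tool_rot: [-0.002, 0.999, -0.044, 0.003]
ft_force: [0.0, 1.1, 1.0]
opening: 0.0006
grip_force: 0.0
```

```bash
python3 - <<'E'
from h import *
to(.424,.232,.18,-4.6)
E
```

```text
pos [0.5019 0.3908 0.198 ] yaw -4.99 t 9.8 F [0.  1.1 1. ] op 0.0006 -> shift cm [-6.39, 16.51, 1.68] turn -0.007 (half-turn alt -0.007 )
```

Call:
play_rows --increments '[[-1,[-6.4,16.5,1],0],[-1,[-6.4,16.5,1],0],[-1,[-6.4,16.5,1],0],[-1,[-6.4,16.5,1],0],[-1,[-6.4,16.5,1],0],[-1,[-6.4,16.5,4],0],[-1,[-6.4,16.5,7],0],[-1,[-6.4,16.5,8.5],0]]'

```text
time_s: 10.6
position: [0.4206, 0.231, 0.1042]
tool_rot: [0.001, 0.999, -0.043, -0.003]
ft_force: [-0.5, 0.2, -0.5]
opening: 0.0004
grip_force: 0.0
```

```bash
python3 - <<'E'
from h import *
to(.424,.232,.107,-4.6)
c=cam("side");save(c,"lid1",(195,130,80,70),8)
P=bot.get_obs()["position"]
print((proj(c,[P,P-[0,0,.025]])-[195,130])*8)
E
```

```text
pos [0.4206 0.231  0.1042] yaw -4.97 t 10.6 F [-0.5  0.2 -0.5] op 0.0004 -> shift cm [0.33, -0.13, -0.29] turn -0.006 (half-turn alt -0.006 )
[[158.91026305 396.43483347]
 [162.16425476 449.00930059]]
```

View pics/lid1.png

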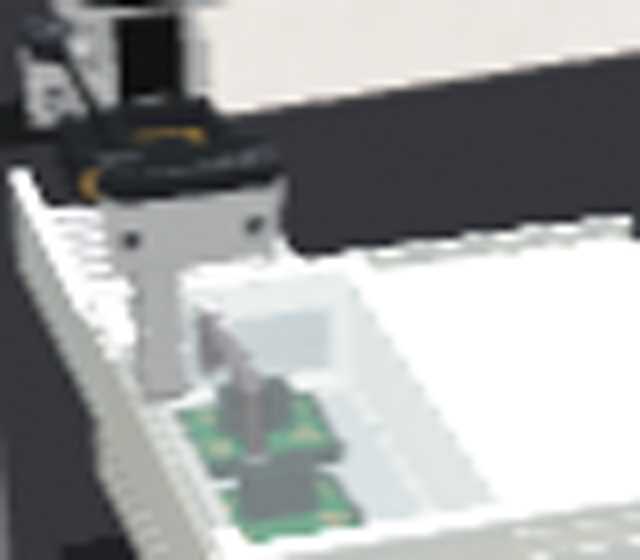

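Call:
play_rows --increments '[[-1,[0,0,0.3],0],[-1,[0,0,0.6],0],[-1,[0,0,0.8],0],[-1,[0,0,0.8],0]]'

```text
time_s: 11.05
position: [0.423, 0.2311, 0.1006]
tool_rot: [-0.0, 0.999, -0.044, 0.0]
ft_force: [-0.5, -0.4, 0.3]
opening: 0.0006
grip_force: 0.0
```

Call:
play_rows --increments '[[-1,[0,0,0.2],0],[-1,[0,0,0.4],0],[-1,[0,0,0.4],0]]'

```text
time_s: 11.35
position: [0.4225, 0.2307, 0.0959]
tool_rot: [0.0, 0.999, -0.044, -0.0]
ft_force: [-0.8, -0.2, -0.3]
opening: 0.0006
grip_force: 0.0
```

Call:
play_rows --increments '[[-1,[0,0,0.2],0],[-1,[0,0,0.4],0],[-1,[0,0,0.4],0]]'

```text
time_s: 11.65
position: [0.4232, 0.2308, 0.0932]
tool_rot: [-0.0, 0.999, -0.044, 0.001]
ft_force: [-0.6, -1.3, 4.5]
opening: 0.0006
grip_force: 2.3
```

Call:
play_rows --increments '[[-1,[0,0,-1.1],0],[-1,[1,0,-1.1],0],[-1,[2,0,-1.1],0],[-1,[3,0,-1.1],0],[-1,[4,0,-1.1],0],[-1,[5,0,-1.1],0],[-1,[6,0,-1.1],0],[-1,[7,0,-1.1],0]]'

```text
time_s: 12.45
position: [0.493, 0.2248, 0.1026]
tool_rot: [-0.0, 0.999, -0.044, -0.0]
ft_force: [-0.7, 2.1, 0.5]
opening: 0.0005
grip_force: 0.9
```

Call:
play_rows --increments '[[-1,[1,0,0],0],[-1,[2,0,0],0],[-1,[3,0,0],0],[-1,[4,0,0],0],[-1,[5,0,0],0],[-1,[5.5,0,0],0],[-1,[6,0,0],0],[-1,[6,0,0],0]]'

```text
time_s: 13.25
position: [0.5531, 0.2189, 0.1031]
tool_rot: [0.0, 0.999, -0.044, 0.001]
ft_force: [-0.9, -0.5, 0.2]
opening: -0.0001
grip_force: 0.0
```

Call:
play_rows --increments '[[-1,[0.3,0,0],0],[-1,[0.6,0,0],0],[-1,[0.9,0,0],0],[-1,[1.2,0,0],0]]'

```text
time_s: 13.65
position: [0.5561, 0.2187, 0.1032]
tool_rot: [0.001, 0.999, -0.043, -0.009]
ft_force: [-25.6, -0.3, 12.2]
opening: 0.0004
grip_force: 12.8
```

Call:
play_rows --increments '[[-1,[-2.5,0,0],0],[-1,[-3,0,-4],0],[-1,[-3,0,-9],0],[-1,[-12,20,-17],0],[-1,[-22,40,-17],0],[-1,[-22,40,-17],0],[-1,[-22,40,-17],0],[-0.3,[-22,40,-17],0]]'

```text
time_s: 14.45
position: [0.41, 0.0083, 0.2425]
tool_rot: [0.001, 0.999, -0.043, 0.001]
ft_force: [0.5, -0.8, 0.4]
opening: 0.0058
grip_force: 0.0
```

Call:
play_rows --increments '[[-0.3,[-4,12,0],0],[-0.3,[-4,12,0],0],[-0.3,[-4,12,0],0],[-0.3,[-4,12,0],0]]'

```text
time_s: 14.85
position: [0.3597, -0.1089, 0.2423]
tool_rot: [0.001, 0.999, -0.047, 0.001]
ft_force: [-0.8, 0.3, 0.6]
opening: 0.0322
grip_force: 0.0
```

```bash
python3 - <<'E'
from h import *
to(.46,.15,.2,-4.6)
c=cam("top");save(c,"cp1",(140,185,100,62),8)
for k in("coupon_1","gate_handle"):
    for r in imaging.regions_of("top",k):
        ys,xs=np.nonzero(r["pixels"]);print(k,round(r["confidence"],2),r["bbox"],xs.mean().round(1),ys.mean().round(1))
E
```

```text
pos [ 0.3597 -0.1089  0.2423] yaw -5.36 t 14.8 F [-0.8  0.3  0.6] op 0.0322 -> shift cm [7.56, -26.73, 4.18] turn -0.013 (half-turn alt -0.013 )
coupon_1 0.78 [163.4, 206.1, 18.5, 20.2] 170.9 215.8
coupon_1 0.58 [204.5, 211.3, 23.9, 21.8] 218.2 222.6
coupon_1 0.54 [188.7, 209.1, 18.4, 24.6] 194.7 220.7
```

View pics/cp1.png

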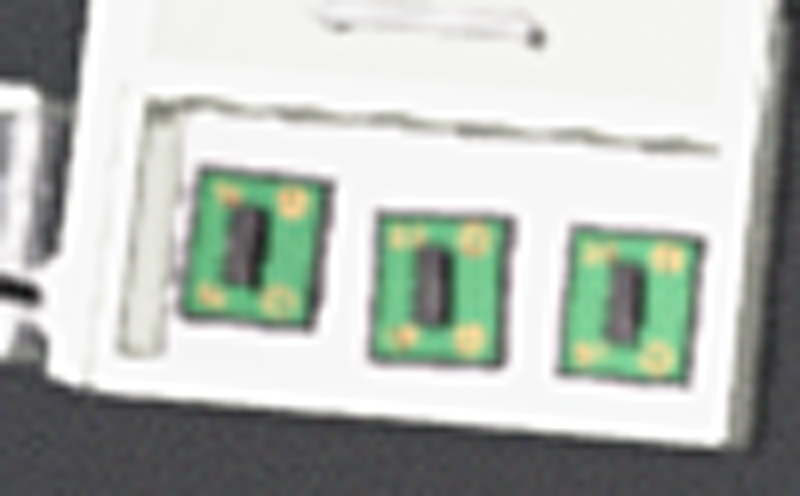

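The crop shows three coupons at crop (255,248), (440,290) and (630,305), with long sides along box x. The lid bar is back at (430,20) and the gate stem is at the front-left (15,290), so the gate is shut and the lid open. Now fitting the coupon poses.

```bash
cat >> fit.py <<'E'
coup=lambda z:[prism(-.034,.034,-.03,.03,z,z+.008),prism(-.017,.017,-.006,.006,z,z+.030)]
def fitcoupon(c,uv,z=.03,a0=-.08,half=14):
    u,v=int(round(uv[0])),int(round(uv[1]));b=(u-half,v-half,2*half,2*half)
    im=c["image"][b[1]:b[1]+b[3],b[0]:b[0]+b[2]].astype(np.float32).min(2)
    m=np.clip((225-im)/(225-110),0,1)
    w=np.ones_like(m);yy,xx=np.mgrid[:2*half,:2*half];w[(abs(xx-half)>12)|(abs(yy-half)>13)]=.0
    p0=back(c,[[u,v]],z+.008)[0]
    p,f=fit([(c,m,b,w)],coup(z),[p0[0],p0[1],a0]);return p,f
E
python3 - <<'E'
from fit import *
c=cam("top")
for n,(u,v) in zip("321",[(255,248),(440,290),(630,305)]):
    for a in(-.08,-.08+np.pi/2):
        p,f=fitcoupon(c,(140+u/8,185+v/8),a0=a);print(n,p.round(4),np.degrees(p[2]).round(1),f.round(1))
E
```

```text
3 [ 0.4861  0.3095 -0.1156] -6.6 65.0
3 [0.4856 0.3147 1.4822] 84.9 84.2
2 [ 0.4706  0.2317 -0.0367] -2.1 79.5
2 [0.47   0.2363 1.513 ] 86.7 105.6
1 [ 0.462   0.1513 -0.0953] -5.5 104.7
1 [0.464  0.1573 1.4717] 84.3 117.2
```

```bash
python3 - <<'E'
from h import *
to(.462,.1513,.2,-5.5)
E
```

```text
pos [ 0.361  -0.1055  0.2418] yaw -4.92 t 15.1 F [ 0.2 -0.1 -0. ] op 0.0329 -> shift cm [7.85, -26.45, 4.19] turn 0.01 (half-turn alt 0.01 )
```

Call:
play_rows --increments '[[-0.3,[7.9,-26.5,0],0.01],[-0.3,[7.9,-26.5,0],0.01],[-0.3,[7.9,-26.5,0],0.01],[-0.3,[7.9,-26.5,0],0.01],[-0.3,[7.9,-26.5,0],0.01],[-0.3,[7.9,-26.5,0],0.01],[-0.3,[7.9,-26.5,4],0.01],[-0.3,[7.9,-26.5,6],0.01]]'

```text
time_s: 15.85
position: [0.4612, 0.1539, 0.1788]
tool_rot: [0.0, 0.999, -0.046, -0.002]
ft_force: [0.7, -0.6, -0.6]
opening: 0.0332
grip_force: 0.0
```

```bash
python3 - <<'E'
from h import *
to(.462,.1513,.043,-5.5)
E
```

```text
pos [0.4612 0.1539 0.1788] yaw -5.25 t 15.8 F [ 0.7 -0.6 -0.6] op 0.0332 -> shift cm [0.14, 0.24, 13.58] turn 0.004 (half-turn alt 0.004 )
```

Call:
play_rows --increments '[[-0.3,[0.1,0.2,4],0],[-0.3,[0.1,0.2,8],0],[-0.3,[0.1,0.2,11],0],[-0.3,[0.1,0.2,12.5],0],[-0.3,[0.1,0.2,13.3],0],[-0.3,[0.1,0.2,13.7],0],[-0.3,[0.1,0.2,13.7],0]]'

```text
time_s: 16.55
position: [0.4633, 0.1497, 0.0448]
tool_rot: [-0.0, 0.999, -0.048, 0.0]
ft_force: [0.1, 0.7, 0.6]
opening: 0.0327
grip_force: 0.0
```

```bash
python3 - <<'E'
from h import *
to(.462,.1513,.042,-5.5)
E
```

```text
pos [0.4633 0.1497 0.0448] yaw -5.49 t 16.6 F [0.1 0.7 0.6] op 0.0327 -> shift cm [-0.15, -0.15, 0.28] turn 0.0 (half-turn alt 0.0 )
```

Call:
play_rows --increments '[[-0.3,[-0.1,-0.1,0.3],0],[-1,[-0.1,-0.1,0.3],0],[-1,[-0.1,-0.1,0.3],0],[-1,[-0.1,-0.1,0.3],0],[-1,[-0.1,-0.1,0.3],0],[-1,[-0.1,-0.1,0.3],0],[-1,[-0.1,-0.1,0.3],0],[-1,[-0.1,-0.1,0.3],0]]' --force 30

```text
time_s: 17.35
position: [0.4626, 0.15, 0.0421]
tool_rot: [-0.0, 0.999, -0.049, 0.0]
ft_force: [-0.5, -0.1, 3.7]
opening: 0.0118
grip_force: 30.0
```

```bash
python3 - <<'E'
from fit import *
to(.462,.1513,.22,-5.5)
t=cam("top");s=cam("side")
st=[prism(-.071,.071,-.045,.045,0,.012),cyl(0,0,.036,.066,.086)]
pins=[cyl(x,0,.0045,0.012,.15) for x in(-.06,.06)]
b=(262,168,44,58);m=soft(t,b,65,215);w=np.ones_like(m)
for name,bodies in(("base",st),("base+posts",st+pins)):
  p,f=fit([(t,m,b,w)],bodies,[.55,-.069,-.29]);print(name,p.round(4),np.degrees(p[2]).round(2),f.round(1))
p=[.5495,-.069,-.29]
print(proj(s,W(p,st[0])).round())
b=(315,182,88,52);im=t["image"][b[1]:b[1]+b[3],b[0]:b[0]+b[2]]
print(im.min(2)[::6,::8])
E
```

```text
pos [0.4626 0.15   0.0421] yaw -5.57 t 17.4 F [-0.5 -0.1  3.7] op 0.0118 -> shift cm [-0.06, -0.12, -17.79] turn -0.001 (half-turn alt -0.001 )
base [ 0.5508 -0.0683 -0.2998] -17.18 192.2
base+posts [ 0.5501 -0.0683 -0.2898] -16.6 185.1
[[266. 254.]
 [266. 251.]
 [263. 237.]
 [263. 233.]
 [313. 251.]
 [313. 247.]
 [307. 234.]
 [307. 231.]]
[[ 74  75  73  73  77  73  73  71  67  70 114]
 [ 73  72  75  71  72  74  72  80  75  72  69]
 [ 74  68 238 236 231 188 205 180 138  83  70]
 [ 73  82 238 236 235 233 233 232 230 231 132]
 [ 76 126 236 236 237 235 234 232 232 231 102]
 [ 73 159 238 237 236 235 234 233 232 230  81]
 [ 68 229 239 239 236 237 234 234 233 230  68]
 [ 76  64  68  93 148 231 237 234 233 232  72]
 [ 72  75  69  68  77  71  70  75  68  71  73]]
```

Call:
play_rows --increments '[[-1,[0,0,-2],0],[-1,[0,0,-5],0],[-1,[0,0,-8],0],[-1,[0,0,-12],0],[-1,[0,0,-16],0],[-1,[0,0,-18],0],[-1,[0,0,-18],0]]'

```text
time_s: 18.15
position: [0.4638, 0.1502, 0.2248]
tool_rot: [-0.001, 0.999, -0.049, 0.003]
ft_force: [-0.1, 0.7, 0.3]
opening: 0.0118
grip_force: 30.0
```

```bash
python3 - <<'E'
from fit import *
t=cam("top");s=cam("side")
st=[prism(-.071,.071,-.045,.045,0,.012),cyl(0,0,.036,.066,.086)]
pins=[cyl(x,0,.0045,0.012,.15) for x in(-.06,.06)]
b=(262,168,44,58);m=soft(t,b,78,235);w=np.ones_like(m);w[:, :5]=0
for name,bodies in(("base",st),("base+posts",st+pins)):
  p,f=fit([(t,m,b,w)],bodies,[.55,-.069,-.29]);print(name,p.round(4),np.degrees(p[2]).round(2),f.round(1))
for lo,hi in((78,234),(78,150),(150,225)):
  b=(315,182,88,52);m=soft(t,b,lo,hi);w=np.ones_like(m);w[:8,60:]=0
  p,f=fit([(t,m,b,w)],[prism(-.055,.055,-.12,.12,0,.014)],[.519,-.3266,-.08]);print("tray",p.round(4),np.degrees(p[2]).round(2),f.round(1))
to(*p[:2],.22,-5)
# tip gold pixels in the side view
im=s["image"].astype(int);g=(im[:,:,0]>140)&(im[:,:,2]<im[:,:,0]*.7)
n,l,st_,ce=cv2.connectedComponentsWithStats(g[190:220,250:330].astype(np.uint8));print([(x.tolist(),(y+[250,190]).round(1).tolist()) for x,y in zip(st_[1:],ce[1:])])
for q in([.5494,-.0704,-.2662],[.5501,-.0683,-.2898]):print(proj(s,W(q,np.array([[.045,0,.145],[.06,0,.145],[-.045,0,.145],[-.06,0,.145]]))).round(1).tolist())
E
```

```text
base [ 0.5493 -0.0691 -0.2903] -16.63 121.9
base+posts [ 0.5512 -0.069  -0.2806] -16.08 116.6
tray [ 0.5185 -0.3252 -0.0803] -4.6 95.5
tray [ 0.5187 -0.3255 -0.0924] -5.3 98.4
tray [ 0.5184 -0.3249 -0.0717] -4.11 139.6
pos [0.4618 0.1498 0.2202] yaw -5.57 t 18.2 F [ 0.3 -0.3 -1.5] op 0.0119 -> shift cm [10.24, 46.7, 0.03] turn -0.01 (half-turn alt -0.01 )
[([54, 11, 6, 2, 9], [306.7, 201.4]), ([19, 12, 4, 3, 7], [270.6, 203.3])]
[[304.2, 201.7], [309.3, 201.4], [273.5, 203.7], [268.4, 204.1]]
[[304.2, 201.5], [309.3, 201.2], [273.4, 203.1], [268.2, 203.4]]
```

```bash
python3 - <<'E'
from h import *
to(.550,-.0693,.22,-16.1)
E
```

```text
pos [0.4618 0.1498 0.2202] yaw -5.57 t 18.2 F [ 0.3 -0.3 -1.5] op 0.0119 -> shift cm [10.91, 20.95, 0.01] turn 0.184 (half-turn alt 0.184 )
```

Call:
play_rows --increments '[[-1,[1.5,3,0],0.03],[-1,[3.5,7,0],0.06],[-1,[5.5,10.5,0],0.1],[-1,[7.5,14.5,0],0.13],[-1,[9.5,18,0],0.16],[-1,[10.5,20.3,0],0.184],[-1,[10.9,20.9,0],0.184],[-1,[10.9,20.9,0],0.184]]'

```text
time_s: 19.05
position: [0.5496, -0.0688, 0.2189]
tool_rot: [-0.0, 0.99, -0.141, -0.002]
ft_force: [0.3, 0.8, -1.6]
opening: 0.0115
grip_force: 30.0
```

```bash
python3 - <<'E'
from h import *
for i in range(3): cam("top"); to(.550,-.0693,.157,-16.1)
E
```

```text
pos [ 0.5496 -0.0678  0.2196] yaw -16.09 t 19.1 F [ 0.2 -0.6 -1.4] op 0.012 -> shift cm [0.11, 0.13, 6.26] turn 0.0 (half-turn alt 0.0 )
pos [ 0.5497 -0.0674  0.2203] yaw -16.03 t 19.1 F [ 0.2 -0.6 -0.3] op 0.0119 -> shift cm [0.1, 0.18, 6.33] turn 0.001 (half-turn alt 0.001 )
pos [ 0.5498 -0.0671  0.2209] yaw -16.0 t 19.2 F [ 0.1  0.2 -1.2] op 0.0117 -> shift cm [0.09, 0.21, 6.39] turn 0.002 (half-turn alt 0.002 )
```

Call:
play_rows --increments '[[-1,[0.1,0.1,1.5],0],[-1,[0.1,0.1,3],0],[-1,[0.1,0.1,4.5],0],[-1,[0.1,0.1,5.6],0],[-1,[0.1,0.1,6.3],0],[-1,[0.1,0.1,6.3],0],[-1,[0.1,0.1,6.3],0],[-1,[0.1,0.1,6.3],0]]'

```text
time_s: 20.0
position: [0.5517, -0.07, 0.1595]
tool_rot: [0.0, 0.99, -0.14, 0.001]
ft_force: [-0.1, 0.4, -0.2]
opening: 0.0116
grip_force: 30.0
```

```bash
python3 - <<'E'
from h import *
for i in range(3): cam("top"); to(.550,-.0693,.157,-16.1)
c=cam("side");save(c,"foc1",(250,180,80,70),8)
Z=np.radians(-16.1);ax=np.array([np.cos(Z),np.sin(Z),0]);f=np.array([.55,-.0693,.145])
print(((proj(c,[f-.034*ax,f+.034*ax,f-.045*ax,f+.045*ax])-[250,180])*8).round())
E
```

```text
pos [ 0.5517 -0.07    0.1596] yaw -16.12 t 20.1 F [-0.3  0.5 -0.6] op 0.0114 -> shift cm [-0.18, -0.02, 0.25] turn -0.0 (half-turn alt -0.0 )
pos [ 0.5516 -0.07    0.1595] yaw -16.11 t 20.1 F [ 0.5 -0.3 -1. ] op 0.0118 -> shift cm [-0.18, -0.02, 0.25] turn -0.0 (half-turn alt -0.0 )
pos [ 0.5515 -0.07    0.1594] yaw -16.11 t 20.1 F [ 0.3 -0.3 -0.7] op 0.0117 -> shift cm [-0.17, -0.02, 0.24] turn -0.0 (half-turn alt -0.0 )
[[219. 185.]
 [404. 175.]
 [188. 187.]
 [434. 173.]]
```

View pics/foc1.png

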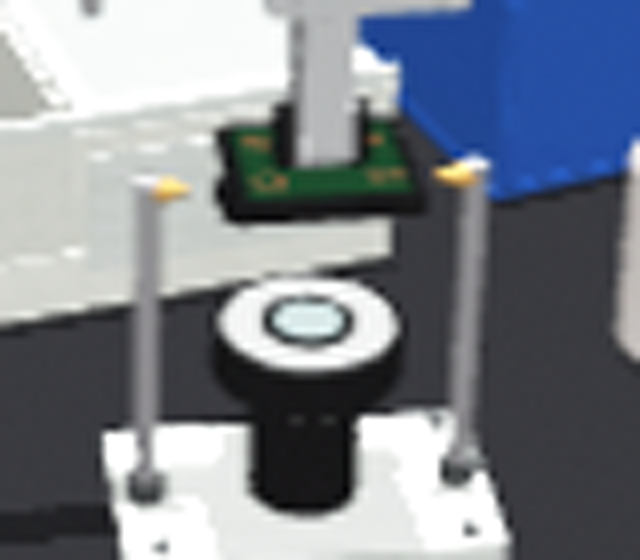

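The side crop shows the coupon between the gold tips at (188,187) and (436,174). Its front lower corners are at (228,218) and (425,210); I'll compare these with the ideal pose.

```bash
cat >> fit.py <<'E'
FOC=[.550,-.0693,np.radians(-16.1)]
def focresid(c):
    # dark/green plate+grip body below the fingers in side view: fit pose x,y with fixed z via plate silhouette lower part
    P=W(FOC,np.array([[-.034,-.03,.145],[.034,-.03,.145],[-.034,-.03,.153],[.034,-.03,.153],[-.034,.03,.153],[.034,.03,.153]]))
    return proj(c,P)
E
python3 - <<'E'
from fit import *
c=cam("side")
print(((focresid(c)-[250,180])*8).round().tolist())
P=W(FOC,np.array([[0,-.03,.145],[.01,-.03,.145],[0,-.02,.145],[0,-.03,.155]]));print(((proj(c,P)-[250,180])*8).round(1).tolist())
to(.550,-.0693,.157,-16.1)
E
```

```text
[[231.0, 228.0], [420.0, 217.0], [231.0, 209.0], [421.0, 197.0], [207.0, 125.0], [390.0, 115.0]]
[[325.9, 222.3], [353.7, 220.7], [321.1, 208.0], [326.8, 198.0]]
pos [ 0.5513 -0.0699  0.159 ] yaw -16.11 t 20.2 F [ 0.4  0.1 -1. ] op 0.0119 -> shift cm [-0.14, -0.02, 0.2] turn -0.0 (half-turn alt -0.0 )
```

```bash
python3 - <<'E'
from h import *
c=cam("side");g=c["image"].min(2)
print(g[195:213,278:304:3])
f=np.array([.55,-.0693,.145])
E
```

```text
[[166 125  53 157 182 165  38  39  34]
 [ 50  40  25 156 182 166  44  34  48]
 [ 27  67  23 151 182 166  49  28  57]
 [ 27  60  23 151 182 168  32  28  58]
 [ 26  36  23 147 172 133  27  27  58]
 [ 25  30  22 134 124  91  29  28  48]
 [ 44  29  46  42  41  35  58  56  50]
 [ 30  55  58  29  29  29  60  57  44]
 [ 27  47  58  29  29  29  36  35  34]
 [ 20  29  33  27  27  28  27  27  32]
 [ 22  26  29  30  28  27  25  23  28]
 [ 23  23  25  25  24  23  24  22  27]
 [ 75  22  23  44  61 103 127  58  55]
 [193 146 192 191 191 197 201  57  58]
 [200 196 197 203 205 204 205  58  57]
 [199 203 203 206 206 204 203  58  58]
 [203 207 204 204 204 204 203  59  59]
 [203 206 204 202 206 195 114  58  58]]
```

Call:
play_rows --increments '[[-1,[-0.1,0,0.2],0],[-1,[-0.1,0,0.2],0],[-1,[-0.1,0,0.2],0]]'

```text
time_s: 20.6
position: [0.55, -0.0695, 0.1564]
tool_rot: [0.0, 0.99, -0.14, -0.0]
ft_force: [-0.3, -0.4, -1.2]
opening: 0.0117
grip_force: 30.0
```

```bash
python3 - <<'E'
from fit import *
c=cam("side");g=c["image"].min(2)
print(g[195:213,278:304:3])
P=W(FOC,np.array([[x,-.03,.145] for x in np.linspace(-.034,.034,7)]));print(proj(c,P).round(2).tolist())
to(.550,-.0693,.157,-16.1)
E
```

```text
[[205 204  24 170 182 141 102 103  35]
 [125 186  21 165 182 140  34  49  46]
 [ 39  55  23 168 183 140  52  33  57]
 [ 28  66  23 169 182 136  48  34  58]
 [ 27  59  22 174 182 136  34  27  58]
 [ 28  36  22 162 169 119  28  29  58]
 [ 29  29  26 123 111  52  47  28  58]
 [ 26  47  50  40  39  30  56  53  52]
 [ 23  53  60  29  27  28  60  56  49]
 [ 25  49  57  30  29  30  36  34  44]
 [ 24  30  34  26  26  26  27  29  39]
 [ 22  28  29  28  28  24  23  24  35]
 [ 75  24  25  24  23  23  23  22  40]
 [161  22  44  59 103 129 151  56  57]
 [198 193 191 199 200 201 202  59  57]
 [199 204 203 206 205 205 204  58  58]
 [203 207 204 205 205 205 202  59  58]
 [203 206 204 202 205 195 114  57  57]]
[[278.86, 208.5], [282.83, 208.27], [286.79, 208.03], [290.74, 207.79], [294.68, 207.56], [298.61, 207.32], [302.54, 207.09]]
pos [ 0.5501 -0.0696  0.1564] yaw -16.11 t 20.6 F [ 0.5  1.1 -0.8] op 0.0119 -> shift cm [-0.01, -0.02, -0.06] turn -0.0 (half-turn alt -0.0 )
```

Call:
play_rows --increments '[[-1,[0,0,0],0],[-1,[0,0,0],0],[-1,[0,0,0],0],[-1,[0,0,0],0],[-1,[0,0,0],0],[-1,[0,0,0],0],[-1,[0,0,0],0],[-1,[0,0,0],0]]'

```text
time_s: 21.45
position: [0.5501, -0.0696, 0.1566]
tool_rot: [0.0, 0.99, -0.14, 0.0]
ft_force: [0.2, 0.5, -0.3]
opening: 0.0119
grip_force: 30.0
```

Call:
play_rows --increments '[[-1,[0,0,0],0],[-1,[0,0,0],0],[-1,[0,0,0],0],[-1,[0,0,0],0],[-1,[0,0,0],0],[-1,[0,0,0],0],[-1,[0,0,0],0],[-1,[0,0,0],0]]'

```text
time_s: 22.25
position: [0.5501, -0.0696, 0.1566]
tool_rot: [0.0, 0.99, -0.14, 0.0]
ft_force: [0.0, 0.5, -0.8]
opening: 0.0115
grip_force: 30.0
```

Call:
play_rows --increments '[[-1,[0,0,0],0],[-1,[0,0,0],0],[-1,[0,0,0],0],[-1,[0,0,0],0],[-1,[0,0,0],0],[-1,[0,0,0],0],[-1,[0,0,0],0],[-1,[0,0,0],0]]'

```text
time_s: 23.05
position: [0.5501, -0.0696, 0.1566]
tool_rot: [0.0, 0.99, -0.14, 0.0]
ft_force: [-0.2, -0.5, -0.8]
opening: 0.0116
grip_force: 30.0
```

Call:
play_rows --increments '[[-1,[0,0,0],0],[-1,[0,0,0],0],[-1,[0,0,0],0],[-1,[0,0,0],0],[-1,[0,0,0],0],[-1,[0,0,0],0]]'

```text
time_s: 23.65
position: [0.5501, -0.0696, 0.1566]
tool_rot: [0.0, 0.99, -0.14, -0.0]
ft_force: [0.1, 0.3, -0.7]
opening: 0.0113
grip_force: 30.0
```

```bash
python3 - <<'E'
from fit import *
to(.550,-.0693,.157,-16.1)
c=cam("side");g=c["image"].min(2);print(g[204:211,278:304:3])
T=[.5185,-.3252,np.radians(-4.6)]
for y in(.076,0,-.076):print(W(T,np.array([[0,y,0]])).round(4))
to(*W(T,np.array([[0,-.076,.21]]))[0],-4.6)
E
```

```text
pos [ 0.5501 -0.0696  0.1566] yaw -16.11 t 23.6 F [ 0.1  0.3 -0.7] op 0.0113 -> shift cm [-0.02, -0.02, -0.04] turn -0.0 (half-turn alt -0.0 )
[[ 25  50  57  29  30  29  35  33  44]
 [ 24  29  33  27  27  27  29  29  34]
 [ 22  28  29  28  27  23  23  24  35]
 [ 76  24  24  23  23  22  24  23  38]
 [162  25  62  81 102 151 176  56  56]
 [198 192 190 199 200 201 204  58  58]
 [199 203 203 205 205 205 204  58  58]]
[[ 0.5246 -0.2494  0.    ]]
[[ 0.5185 -0.3252  0.    ]]
[[ 0.5124 -0.401   0.    ]]
pos [ 0.5501 -0.0696  0.1566] yaw -16.11 t 23.7 F [-0.5 -0.1 -0.5] op 0.012 -> shift cm [5.57, 32.88, -5.34] turn -0.201 (half-turn alt -0.201 )
```

Call:
play_rows --increments '[[-1,[0,0,-2],0],[-1,[0,0,-4],0],[-1,[1,5,-5.4],-0.05],[-1,[2,10,-5.4],-0.1],[-1,[3,15,-5.4],-0.15],[-1,[4,20,-5.4],-0.2],[-1,[5,25,-5.4],-0.2],[-1,[5.4,29,-5.4],-0.2]]'

```text
time_s: 24.5
position: [0.5212, -0.3654, 0.2104]
tool_rot: [0.0, 0.999, -0.041, 0.0]
ft_force: [0.1, -0.1, -0.8]
opening: 0.0117
grip_force: 30.0
```

```bash
python3 - <<'E'
from fit import *
to(.5124,-.401,.0165,-4.6)
E
```

```text
pos [ 0.5212 -0.3654  0.2104] yaw -4.66 t 24.5 F [ 0.1 -0.1 -0.8] op 0.0117 -> shift cm [-0.59, 3.62, 19.39] turn -0.001 (half-turn alt -0.001 )
```

Call:
play_rows --increments '[[-1,[-0.6,3.6,2],0],[-1,[-0.6,3.6,6],0],[-1,[-0.6,3.6,10],0],[-1,[-0.6,3.6,13],0],[-1,[-0.6,3.6,15],0],[-1,[-0.6,3.6,17],0],[-1,[-0.6,3.6,18],0],[-1,[-0.6,3.6,18],0]]'

```text
time_s: 25.3
position: [0.5116, -0.3976, 0.0285]
tool_rot: [-0.001, 0.999, -0.041, -0.002]
ft_force: [-0.0, -0.5, -1.1]
opening: 0.0116
grip_force: 30.0
```

```bash
python3 - <<'E'
from fit import *
cam("top");to(.5124,-.401,.0155,-4.6)
E
```

```text
pos [ 0.5124 -0.3984  0.0302] yaw -4.65 t 25.4 F [-0.1 -0.2 -0.6] op 0.0119 -> shift cm [0.02, 0.26, 1.47] turn -0.001 (half-turn alt -0.001 )
```

Call:
play_rows --increments '[[-1,[0,0.2,0.5],0],[-1,[0,0.2,0.9],0],[-1,[0,0.2,1.2],0],[-1,[0,0.2,1.4],0],[-1,[0,0.2,1.5],0],[-1,[0,0.2,1.5],0]]'

```text
time_s: 25.95
position: [0.5125, -0.4006, 0.0163]
tool_rot: [0.0, 0.999, -0.041, 0.0]
ft_force: [-1.7, 0.3, 1.6]
opening: 0.0118
grip_force: 30.0
```

Call:
play_rows --increments '[[-1,[0,0,0.05],0],[-0.3,[0,0,0.05],0],[-0.3,[0,0,0.05],0],[-0.3,[0,0,0.05],0],[-0.3,[0,0,-1],0],[-0.3,[0,0,-4],0],[-0.3,[0,0,-9],0],[-0.3,[0,0,-14],0]]'

```text
time_s: 26.75
position: [0.512, -0.4001, 0.1567]
tool_rot: [-0.001, 0.999, -0.041, -0.001]
ft_force: [0.6, -0.3, 0.0]
opening: 0.0331
grip_force: 0.0
```

```bash
python3 - <<'E'
from fit import *
to(.36,-.1,.24,-4.6)
E
```

```text
pos [ 0.512  -0.4001  0.1567] yaw -4.65 t 26.8 F [ 0.6 -0.3  0. ] op 0.0331 -> shift cm [-17.59, -28.69, -8.28] turn -0.001 (half-turn alt -0.001 )
```

Call:
play_rows --increments '[[-0.3,[-4,-6,-8],0],[-0.3,[-17.6,-28.7,-8.3],0],[-0.3,[-17.6,-28.7,-8.3],0],[-0.3,[-17.6,-28.7,-8.3],0],[-0.3,[-17.6,-28.7,-8.3],0],[-0.3,[-17.6,-28.7,-8.3],0],[-0.3,[-17.6,-28.7,-8.3],0],[-0.3,[-17.6,-28.7,-8.3],0]]'

```text
time_s: 27.55
position: [0.3591, -0.0972, 0.2414]
tool_rot: [0.0, 0.999, -0.039, 0.003]
ft_force: [0.0, -0.7, 1.2]
opening: 0.0327
grip_force: 0.0
```

```bash
cat >> fit.py <<'E'
def coupons(c,fits=True):
    hsv=cv2.cvtColor(c["image"],cv2.COLOR_RGB2HSV);g=((hsv[...,0]>50)&(hsv[...,0]<85)&(hsv[...,1]>90)&(hsv[...,2]>60)).astype(np.uint8)
    g[:175]=0;g[285:]=0;n,l,s,ce=cv2.connectedComponentsWithStats(cv2.morphologyEx(g,cv2.MORPH_CLOSE,np.ones((5,5))))
    for i in range(1,n):
        if s[i][4]<60 or s[i][4]>500: continue
        z=.03 if ce[i][0]<260 else .004
        p,f=fitcoupon(c,ce[i],z);print("px",ce[i].round(1),s[i][4],"pose",p.round(4),np.degrees(p[2]).round(1),f.round(1))
E
python3 - <<'E'
from fit import *
c=cam("top");coupons(c);to(.4706,.2317,.2,-2.1);save(c,"mid1",(140,120,270,160),2.9)
E
```

```text
px [380.5 210.3] 242 pose [ 0.5124 -0.3997 -0.0746] -4.3 34.9
px [171.3 215.6] 221 pose [ 0.4853  0.3101 -0.1529] -8.8 65.8
px [194.  221.4] 140 pose [ 0.4709  0.2318 -0.0516] -3.0 77.7
pos [ 0.3597 -0.0982  0.2409] yaw -4.45 t 27.6 F [-0.3 -0.4 -0.8] op 0.0328 -> shift cm [8.47, -33.75, 4.09] turn -0.041 (half-turn alt -0.041 )
```

View pics/mid1.png

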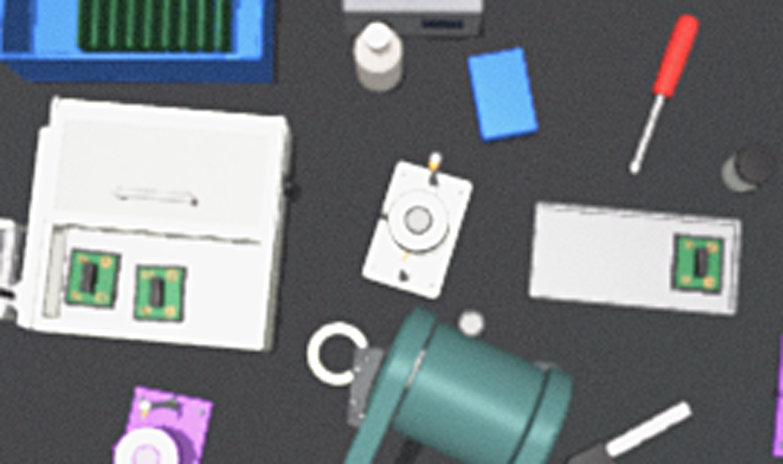

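Coupon_1 lies flat in the right end of the tray (crop (700,262)). The other two are unmoved at (93,278) and (160,292). Next is coupon_2.

Call:
play_rows --increments '[[-0.3,[8.5,-33.8,0],-0.035],[-0.3,[8.5,-33.8,0],-0.035],[-0.3,[8.5,-33.8,0],-0.035],[-0.3,[8.5,-33.8,0],-0.035],[-0.3,[8.5,-33.8,0],-0.035],[-0.3,[8.5,-33.8,0],-0.035],[-0.3,[8.5,-33.8,0],-0.035],[-0.3,[8.5,-33.8,2],-0.035]]'

```text
time_s: 28.4
position: [0.4758, 0.2345, 0.2191]
tool_rot: [-0.001, 1.0, -0.021, 0.002]
ft_force: [-0.2, -0.9, -0.3]
opening: 0.0331
grip_force: 0.0
```

Call:
play_rows --increments '[[-0.3,[0,0,2],0],[-0.3,[0,0,4],0],[-0.3,[0,0,6],0]]'

```text
time_s: 28.7
position: [0.4737, 0.2293, 0.157]
tool_rot: [0.0, 1.0, -0.023, -0.0]
ft_force: [-0.6, 0.1, 0.0]
opening: 0.0329
grip_force: 0.0
```

```bash
python3 - <<'E'
from fit import *
cam("side");to(.4707,.2317,.0415,-2.5)
E
```

```text
pos [0.4716 0.2284 0.1529] yaw -2.7 t 28.8 F [ 0.1 -1.  -2.9] op 0.0327 -> shift cm [-0.03, -0.36, 11.14] turn -0.004 (half-turn alt -0.004 )
```

Call:
play_rows --increments '[[-0.3,[0,-0.2,2],0],[-0.3,[0,-0.2,5],0],[-0.3,[0,-0.2,8],0],[-0.3,[0,-0.2,9.5],0],[-0.3,[0,-0.2,10.3],0],[-0.3,[0,-0.2,10.7],0],[-0.3,[0,-0.2,10.7],0],[-0.3,[0,-0.2,10.7],0]]'

```text
time_s: 29.55
position: [0.4736, 0.232, 0.0528]
tool_rot: [-0.0, 1.0, -0.023, 0.001]
ft_force: [0.2, 0.2, 0.5]
opening: 0.0328
grip_force: 0.0
```

```bash
python3 - <<'E'
from fit import *
to(.4707,.2317,.0415,-2.5)
E
```

```text
pos [0.4736 0.232  0.0528] yaw -2.66 t 29.6 F [0.2 0.2 0.5] op 0.0328 -> shift cm [-0.3, 0.04, 1.13] turn -0.003 (half-turn alt -0.003 )
```

Call:
play_rows --increments '[[-0.3,[-0.3,0,0.5],0],[-0.3,[-0.3,0,0.9],0],[-0.3,[-0.3,0,1.1],0],[-0.3,[-0.3,0,1.1],0],[-1,[-0.3,0,1.1],0],[-1,[-0.3,0,1.1],0],[-1,[-0.3,0,1.1],0],[-1,[-0.3,0,1.1],0]]'

```text
time_s: 30.35
position: [0.4697, 0.2318, 0.0407]
tool_rot: [0.0, 1.0, -0.023, 0.0]
ft_force: [0.9, -1.0, 0.2]
opening: 0.0119
grip_force: 30.0
```

Call:
play_rows --increments '[[-1,[0,0,0],0],[-1,[0,0,0],0],[-1,[0,0,0],0]]'

```text
time_s: 30.65
position: [0.4697, 0.2319, 0.0407]
tool_rot: [0.0, 1.0, -0.023, 0.0]
ft_force: [-0.9, -0.9, 0.8]
opening: 0.0119
grip_force: 30.0
```

Call:
play_rows --increments '[[-1,[0,0,-2],0],[-1,[0,0,-5],0],[-1,[0,0,-8],0],[-1,[0,0,-12],0],[-1,[0,0,-16],0],[-1,[0,0,-18],0],[-1,[0,0,-18],0],[-1,[0,0,-18],0]]'

```text
time_s: 31.45
position: [0.4693, 0.2319, 0.2196]
tool_rot: [0.0, 1.0, -0.023, -0.0]
ft_force: [-0.9, 0.5, 0.1]
opening: 0.0114
grip_force: 30.0
```

```bash
python3 - <<'E'
from fit import *
to(.549,-.069,.21,-16.1)
E
```

```text
pos [0.4693 0.2319 0.2196] yaw -2.64 t 31.4 F [-0.9  0.5  0.1] op 0.0114 -> shift cm [9.35, 29.69, 0.97] turn 0.235 (half-turn alt 0.235 )
```

Call:
play_rows --increments '[[-1,[1.2,4,0],0.03],[-1,[2.8,9,0],0.07],[-1,[4.4,14,0],0.12],[-1,[6,19,0],0.16],[-1,[7.5,24,0],0.2],[-1,[8.7,27.7,0],0.235],[-1,[9.3,29.6,0.5],0.235],[-1,[9.3,29.6,1],0.235]]'

```text
time_s: 32.25
position: [0.5479, -0.0708, 0.2067]
tool_rot: [0.0, 0.99, -0.143, -0.003]
ft_force: [0.8, -0.3, -0.8]
opening: 0.0118
grip_force: 30.0
```

Call:
play_rows --increments '[[-1,[0,0,1],0],[-1,[0,0,2],0],[-1,[0,0,2.8],0],[-1,[0,0,3.2],0],[-1,[0,0,3.4],0],[-1,[0,0,3.4],0],[-1,[0,0,3.4],0],[-1,[0,0,3.4],0]]'

```text
time_s: 33.05
position: [0.5491, -0.0681, 0.1772]
tool_rot: [0.0, 0.99, -0.14, 0.001]
ft_force: [-0.3, -0.4, -0.2]
opening: 0.0117
grip_force: 30.0
```

```bash
python3 - <<'E'
from fit import *
to(.549,-.069,.156,-16.1)
E
```

```text
pos [ 0.5491 -0.0681  0.1772] yaw -16.11 t 33.0 F [-0.3 -0.4 -0.2] op 0.0117 -> shift cm [0.01, 0.09, 2.12] turn -0.0 (half-turn alt -0.0 )
```

Call:
play_rows --increments '[[-1,[0,0.1,0.7],0],[-1,[0,0.1,1.4],0],[-1,[0,0.1,1.9],0],[-1,[0,0.1,2.1],0],[-1,[0,0.1,2.1],0],[-1,[0,0.1,2.1],0],[-1,[0,0.1,2.1],0],[-1,[0,0.1,2.1],0]]'

```text
time_s: 33.85
position: [0.5488, -0.0691, 0.1559]
tool_rot: [0.0, 0.99, -0.14, 0.0]
ft_force: [-0.4, 0.1, -0.8]
opening: 0.0121
grip_force: 30.0
```

```bash
python3 - <<'E'
from fit import *
to(.549,-.069,.156,-16.1)
c=cam("side");g=c["image"].min(2);print(g[204:211,278:304:3])
E
```

```text
pos [ 0.5488 -0.0691  0.1559] yaw -16.11 t 33.9 F [-0.4  0.1 -0.8] op 0.0121 -> shift cm [0.02, -0.01, -0.01] turn -0.0 (half-turn alt -0.0 )
[[ 25  53  35  29  28  29  35  27  49]
 [ 23  30  26  27  27  29  29  26  46]
 [ 24  28  27  25  24  24  23  22  46]
 [ 75  23  22  23  23  24  61  37  49]
 [146  62 105 126 145 197 201  57  58]
 [198 193 193 201 203 205 206  59  59]
 [200 204 204 207 206 206 205  59  58]]
```

Call:
play_rows --increments '[[-1,[0,0,0],0],[-1,[0,0,0],0],[-1,[0,0,0],0],[-1,[0,0,0],0],[-1,[0,0,0],0],[-1,[0,0,0],0],[-1,[0,0,0],0],[-1,[0,0,0],0]]'

```text
time_s: 34.7
position: [0.5485, -0.0691, 0.1556]
tool_rot: [0.0, 0.99, -0.14, 0.0]
ft_force: [0.7, 0.5, -0.4]
opening: 0.0115
grip_force: 30.0
```

Call:
play_rows --increments '[[-1,[0,0,0],0],[-1,[0,0,0],0],[-1,[0,0,0],0],[-1,[0,0,0],0],[-1,[0,0,0],0],[-1,[0,0,0],0],[-1,[0,0,0],0],[-1,[0,0,0],0]]'

```text
time_s: 35.5
position: [0.5485, -0.069, 0.1556]
tool_rot: [0.0, 0.99, -0.14, 0.0]
ft_force: [-0.1, 0.8, -1.0]
opening: 0.0118
grip_force: 30.0
```

Call:
play_rows --increments '[[-1,[0,0,0],0],[-1,[0,0,0],0],[-1,[0,0,0],0],[-1,[0,0,0],0],[-1,[0,0,0],0],[-1,[0,0,0],0],[-1,[0,0,0],0],[-1,[0,0,0],0]]'

```text
time_s: 36.3
position: [0.5485, -0.0691, 0.1556]
tool_rot: [0.0, 0.99, -0.14, 0.0]
ft_force: [-0.4, -0.2, -1.0]
opening: 0.0118
grip_force: 30.0
```

Call:
play_rows --increments '[[-1,[0,0,0],0],[-1,[0,0,0],0],[-1,[0,0,0],0],[-1,[0,0,0],0],[-1,[0,0,0],0],[-1,[0,0,0],0]]'

```text
time_s: 36.9
position: [0.5485, -0.069, 0.1556]
tool_rot: [0.0, 0.99, -0.14, 0.0]
ft_force: [-0.0, 1.0, -0.4]
opening: 0.0113
grip_force: 30.0
```

```bash
python3 - <<'E'
from fit import *
c=cam("side");g=c["image"].min(2);print(g[204:211,278:304:3])
to(.5185,-.3252,.21,-4.6)
E
```

```text
[[ 26  57  34  29  30  27  35  27  48]
 [ 25  34  27  27  25  28  29  28  51]
 [ 24  29  30  26  25  23  24  22  49]
 [ 75  25  23  23  23  25  24  31  54]
 [146  44  84 102 148 173 200  56  59]
 [197 193 192 200 203 203 205  58  59]
 [199 204 204 206 206 206 205  59  58]]
pos [ 0.5485 -0.069   0.1555] yaw -16.11 t 37.0 F [-0.1  1.1 -1. ] op 0.0118 -> shift cm [4.23, 25.44, -5.44] turn -0.201 (half-turn alt -0.201 )
```

Now to the middle spot in the tray.

Call:
play_rows --increments '[[-1,[0,0,-2],0],[-1,[0,0,-4],0],[-1,[0.8,5,-5.4],-0.05],[-1,[1.7,10,-5.4],-0.1],[-1,[2.5,15,-5.4],-0.15],[-1,[3.3,20,-5.4],-0.2],[-1,[4.1,24.4,-5.4],-0.2],[-1,[4.2,25.4,-5.4],-0.2]]'

```text
time_s: 37.75
position: [0.5168, -0.3298, 0.2087]
tool_rot: [0.001, 0.999, -0.044, -0.001]
ft_force: [0.8, 0.2, -2.2]
opening: 0.0118
grip_force: 30.0
```

Call:
play_rows --increments '[[-1,[0,0,3],0],[-1,[0,0,7],0],[-1,[0,0,11],0],[-1,[0,0,14],0],[-1,[0,0,16],0],[-1,[0,0,17.5],0],[-1,[0,0,17.5],0],[-1,[0,0,17.5],0]]'

```text
time_s: 38.55
position: [0.519, -0.3248, 0.0354]
tool_rot: [0.0, 0.999, -0.04, 0.001]
ft_force: [0.1, -0.2, 0.0]
opening: 0.0118
grip_force: 30.0
```

```bash
python3 - <<'E'
from fit import *
to(.5185,-.3252,.0147,-4.6)
E
```

```text
pos [ 0.519  -0.3248  0.0354] yaw -4.63 t 38.5 F [ 0.1 -0.2  0. ] op 0.0118 -> shift cm [-0.05, 0.05, 2.07] turn -0.001 (half-turn alt -0.001 )
```

Call:
play_rows --increments '[[-1,[0,0,0.8],0],[-1,[0,0,1.4],0],[-1,[0,0,1.8],0],[-1,[0,0,2],0],[-1,[0,0,2.05],0],[-1,[0,0,2.05],0]]'

```text
time_s: 39.15
position: [0.5182, -0.3247, 0.0147]
tool_rot: [0.0, 0.999, -0.041, -0.0]
ft_force: [-2.1, 1.7, 4.4]
opening: 0.0117
grip_force: 30.0
```

Call:
play_rows --increments '[[-0.3,[0,0,0.05],0],[-0.3,[0,0,0.05],0],[-0.3,[0,0,0.05],0],[-0.3,[0,0,0.05],0],[-0.3,[0,0,-1],0],[-0.3,[0,0,-4],0],[-0.3,[0,0,-9],0],[-0.3,[0,0,-14],0]]'

```text
time_s: 39.95
position: [0.5176, -0.3238, 0.1548]
tool_rot: [-0.001, 0.999, -0.04, -0.001]
ft_force: [1.6, -0.4, 1.3]
opening: 0.0329
grip_force: 0.0
```

```bash
python3 - <<'E'
from fit import *
to(.36,-.1,.24,-4.6)
E
```

```text
pos [ 0.5176 -0.3238  0.1548] yaw -4.64 t 40.0 F [ 1.6 -0.4  1.3] op 0.0329 -> shift cm [-17.54, -21.05, -8.44] turn -0.001 (half-turn alt -0.001 )
```

Call:
play_rows --increments '[[-0.3,[-4,-5,-8],0],[-0.3,[-17.5,-21,-8.4],0],[-0.3,[-17.5,-21,-8.4],0],[-0.3,[-17.5,-21,-8.4],0],[-0.3,[-17.5,-21,-8.4],0],[-0.3,[-17.5,-21,-8.4],0],[-0.3,[-17.5,-21,-8.4],0],[-0.3,[-17.5,-21,-8.4],0]]'

```text
time_s: 40.75
position: [0.361, -0.1008, 0.2391]
tool_rot: [0.001, 0.999, -0.04, 0.001]
ft_force: [-0.5, -0.1, 0.1]
opening: 0.0331
grip_force: 0.0
```

```bash
python3 - <<'E'
from fit import *
c=cam("top");coupons(c);to(.4855,.3098,.2,-7.5)
E
```

```text
px [358.1 210. ] 203 pose [ 0.5176 -0.3234 -0.0742] -4.3 31.7
px [380.5 210.5] 247 pose [ 0.5125 -0.3996 -0.074 ] -4.2 44.6
px [170.9 216.1] 203 pose [ 0.486   0.31   -0.0988] -5.7 65.9
pos [ 0.3612 -0.1013  0.2384] yaw -4.63 t 40.8 F [ 1.   0.2 -0.1] op 0.033 -> shift cm [9.07, -41.98, 3.82] turn 0.05 (half-turn alt 0.05 )
```

Call:
play_rows --increments '[[-0.3,[9.1,-42,0],0.04],[-0.3,[9.1,-42,0],0.04],[-0.3,[9.1,-42,0],0.04],[-0.3,[9.1,-42,0],0.04],[-0.3,[9.1,-42,0],0.04],[-0.3,[9.1,-42,0],0.04],[-0.3,[9.1,-42,0],0.04],[-0.3,[9.1,-42,0],0.04]]'

```text
time_s: 41.6
position: [0.4787, 0.2832, 0.2362]
tool_rot: [0.001, 0.998, -0.061, -0.001]
ft_force: [0.2, -1.0, 0.8]
opening: 0.0331
grip_force: 0.0
```

```bash
python3 - <<'E'
from fit import *
to(.4858,.3099,.10,-7)
E
```

```text
pos [0.4787 0.2832 0.2362] yaw -7.01 t 41.6 F [ 0.2 -1.   0.8] op 0.0331 -> shift cm [0.41, -2.77, 13.61] turn -0.0 (half-turn alt -0.0 )
```

Call:
play_rows --increments '[[-0.3,[0.2,-1.5,3],0],[-0.3,[0.2,-1.5,6],0],[-0.3,[0.2,-1.5,9],0],[-0.3,[0.2,-1.5,11],0],[-0.3,[0.2,-1.5,11],0],[-0.3,[0.2,-1.5,11],0],[-0.3,[0.2,-1.5,11],0]]'

```text
time_s: 42.3
position: [0.4824, 0.2963, 0.1293]
tool_rot: [-0.0, 0.998, -0.061, 0.001]
ft_force: [-0.0, -0.1, 0.7]
opening: 0.0328
grip_force: 0.0
```

```bash
python3 - <<'E'
from fit import *
to(.4858,.3099,.0415,-7)
E
```

```text
pos [0.4824 0.2963 0.1293] yaw -6.99 t 42.3 F [-0.  -0.1  0.7] op 0.0328 -> shift cm [0.16, -1.38, 8.78] turn 0.0 (half-turn alt 0.0 )
```

Call:
play_rows --increments '[[-0.3,[0.2,-1.4,0],0],[-0.3,[0.2,-1.4,2],0],[-0.3,[0.2,-1.4,4.5],0],[-0.3,[0.2,-1.4,6.5],0],[-0.3,[0.2,-1.4,7.8],0],[-0.3,[0.2,-1.4,7.8],0],[-0.3,[0.2,-1.4,7.8],0]]'

```text
time_s: 43.0
position: [0.4853, 0.3105, 0.0511]
tool_rot: [-0.0, 0.998, -0.06, 0.001]
ft_force: [0.3, 0.4, -0.6]
opening: 0.0332
grip_force: 0.0
```

```bash
python3 - <<'E'
from fit import *
to(.4858,.3099,.0415,-7)
E
```

```text
pos [0.4853 0.3105 0.0511] yaw -6.94 t 43.0 F [ 0.3  0.4 -0.6] op 0.0332 -> shift cm [0.05, 0.05, 0.96] turn 0.001 (half-turn alt 0.001 )
```

Call:
play_rows --increments '[[-0.3,[0,0,0.5],0],[-0.3,[0,0,0.9],0],[-0.3,[0,0,0.9],0],[-0.3,[0,0,0.9],0],[-1,[0,0,0.9],0],[-1,[0,0,0.9],0],[-1,[0,0,0.9],0],[-1,[0,0,0.9],0]]'

```text
time_s: 43.8
position: [0.4847, 0.3098, 0.0412]
tool_rot: [0.0, 0.998, -0.061, 0.0]
ft_force: [-1.2, -0.1, 1.5]
opening: 0.0115
grip_force: 30.0
```

Call:
play_rows --increments '[[-1,[0,0,0],0],[-1,[0,0,0],0],[-1,[0,0,0],0]]'

```text
time_s: 44.1
position: [0.4847, 0.3098, 0.0412]
tool_rot: [0.0, 0.998, -0.061, 0.0]
ft_force: [-0.4, -0.4, 2.2]
opening: 0.0113
grip_force: 30.0
```

Call:
play_rows --increments '[[-1,[0,0,-2],0],[-1,[0,0,-5],0],[-1,[0,0,-8],0],[-1,[0,0,-12],0],[-1,[0,0,-16],0],[-1,[0,0,-18],0],[-1,[0,0,-18],0],[-1,[0,0,-18],0]]'

```text
time_s: 44.9
position: [0.4844, 0.3098, 0.2201]
tool_rot: [0.0, 0.998, -0.061, -0.0]
ft_force: [-0.2, 0.0, -1.2]
opening: 0.0116
grip_force: 30.0
```

```bash
python3 - <<'E'
from fit import *
to(.550,-.069,.21,-16.1)
E
```

```text
pos [0.4844 0.3098 0.2201] yaw -6.94 t 44.9 F [-0.2  0.  -1.2] op 0.0116 -> shift cm [11.09, 36.81, 1.02] turn 0.16 (half-turn alt 0.16 )
```

Call:
play_rows --increments '[[-1,[1.2,4,0],0.02],[-1,[2.7,9,0],0.04],[-1,[4.2,14,0],0.06],[-1,[5.7,19,0],0.08],[-1,[7.2,24,0],0.1],[-1,[8.7,29,0],0.12],[-1,[10,33.5,0],0.16],[-1,[10.8,36,0.5],0.16]]'

```text
time_s: 45.7
position: [0.5474, -0.0636, 0.2133]
tool_rot: [0.0, 0.99, -0.142, -0.002]
ft_force: [-0.0, 1.5, -0.6]
opening: 0.0118
grip_force: 30.0
```

Call:
play_rows --increments '[[-1,[0.2,0.7,0.5],0],[-1,[0.2,0.7,1.5],0],[-1,[0.2,0.7,2.5],0],[-1,[0.2,0.7,3.2],0],[-1,[0.2,0.7,3.5],0],[-1,[0.2,0.7,3.5],0],[-1,[0.2,0.7,3.5],0],[-1,[0.2,0.7,3.5],0]]'

```text
time_s: 46.5
position: [0.5486, -0.0675, 0.1818]
tool_rot: [0.0, 0.99, -0.14, 0.001]
ft_force: [-0.2, -0.3, 0.2]
opening: 0.0117
grip_force: 30.0
```

```bash
python3 - <<'E'
from fit import *
to(.549,-.069,.156,-16.1)
E
```

```text
pos [ 0.5486 -0.0675  0.1818] yaw -16.08 t 46.5 F [-0.2 -0.3  0.2] op 0.0117 -> shift cm [0.07, 0.13, 2.58] turn 0.0 (half-turn alt 0.0 )
```

Call:
play_rows --increments '[[-1,[0.1,0.1,0.8],0],[-1,[0.1,0.1,1.6],0],[-1,[0.1,0.1,2.2],0],[-1,[0.1,0.1,2.5],0],[-1,[0.1,0.1,2.5],0],[-1,[0.1,0.1,2.5],0],[-1,[0.1,0.1,2.5],0],[-1,[0.1,0.1,2.5],0]]'

```text
time_s: 47.3
position: [0.5492, -0.0691, 0.1565]
tool_rot: [0.0, 0.99, -0.14, 0.0]
ft_force: [-0.0, -0.2, -0.1]
opening: 0.0117
grip_force: 30.0
```

Call:
play_rows --increments '[[-1,[0,0,0],0],[-1,[0,0,0],0],[-1,[0,0,0],0]]'

```text
time_s: 47.6
position: [0.549, -0.0691, 0.1562]
tool_rot: [0.0, 0.99, -0.14, 0.0]
ft_force: [0.3, 0.0, -0.9]
opening: 0.0118
grip_force: 30.0
```

```bash
python3 - <<'E'
from fit import *
to(.549,-.069,.156,-16.1)
c=cam("side");g=c["image"].min(2);print(g[204:211,278:304:3])
E
```

```text
pos [ 0.549  -0.0691  0.1562] yaw -16.11 t 47.6 F [ 0.3  0.  -0.9] op 0.0118 -> shift cm [-0.0, -0.01, 0.02] turn -0.0 (half-turn alt -0.0 )
[[ 24  51  50  29  30  28  35  27  45]
 [ 23  28  27  27  28  28  29  28  40]
 [ 24  28  28  28  23  24  25  24  36]
 [ 76  23  23  22  23  23  47  31  49]
 [162  62  84 102 148 197 201  57  57]
 [198 194 193 200 203 205 206  58  59]
 [201 205 204 207 207 207 205  58  60]]
```

Call:
play_rows --increments '[[-1,[0,0,0],0],[-1,[0,0,0],0],[-1,[0,0,0],0],[-1,[0,0,0],0],[-1,[0,0,0],0],[-1,[0,0,0],0],[-1,[0,0,0],0],[-1,[0,0,0],0]]'

```text
time_s: 48.45
position: [0.549, -0.0691, 0.1561]
tool_rot: [0.0, 0.99, -0.14, 0.0]
ft_force: [-0.6, 0.4, -0.6]
opening: 0.0118
grip_force: 30.0
```

Call:
play_rows --increments '[[-1,[0,0,0],0],[-1,[0,0,0],0],[-1,[0,0,0],0],[-1,[0,0,0],0],[-1,[0,0,0],0],[-1,[0,0,0],0],[-1,[0,0,0],0],[-1,[0,0,0],0]]'

```text
time_s: 49.25
position: [0.549, -0.0691, 0.1561]
tool_rot: [0.0, 0.99, -0.14, 0.0]
ft_force: [0.4, 0.9, -0.4]
opening: 0.0121
grip_force: 30.0
```

Call:
play_rows --increments '[[-1,[0,0,0],0],[-1,[0,0,0],0],[-1,[0,0,0],0],[-1,[0,0,0],0],[-1,[0,0,0],0],[-1,[0,0,0],0],[-1,[0,0,0],0],[-1,[0,0,0],0]]'

```text
time_s: 50.05
position: [0.549, -0.0691, 0.1561]
tool_rot: [0.0, 0.99, -0.14, 0.0]
ft_force: [-1.7, -0.6, -0.9]
opening: 0.0115
grip_force: 30.0
```

Call:
play_rows --increments '[[-1,[0,0,0],0],[-1,[0,0,0],0],[-1,[0,0,0],0],[-1,[0,0,0],0],[-1,[0,0,0],0],[-1,[0,0,0],0]]'

```text
time_s: 50.65
position: [0.5489, -0.0691, 0.1561]
tool_rot: [0.0, 0.99, -0.14, 0.0]
ft_force: [0.1, 0.9, -1.5]
opening: 0.0119
grip_force: 30.0
```

```bash
python3 - <<'E'
from fit import *
c=cam("side");g=c["image"].min(2);print(g[204:211,278:304:3])
to(.5246,-.2494,.21,-4.6)
E
```

```text
[[ 25  51  53  30  29  27  32  28  44]
 [ 24  29  30  27  26  28  29  29  38]
 [ 23  28  29  27  25  24  25  25  37]
 [ 75  24  24  24  23  25  25  31  48]
 [163  42  83 103 147 174 200  57  58]
 [198 194 193 200 204 204 206  58  58]
 [200 205 204 207 205 206 204  59  59]]
pos [ 0.5489 -0.0691  0.1561] yaw -16.11 t 50.7 F [-0.5  0.5 -0.2] op 0.012 -> shift cm [2.67, 18.0, -5.39] turn -0.201 (half-turn alt -0.201 )
```

Call:
play_rows --increments '[[-1,[0,0,-2],0],[-1,[0,0,-4],0],[-1,[0.7,4.5,-5.4],-0.07],[-1,[1.4,9,-5.4],-0.14],[-1,[2,13.5,-5.4],-0.2],[-1,[2.6,17,-5.4],-0.2],[-1,[2.7,18,-5.4],-0.2],[-1,[2.7,18,-5.4],-0.2]]'

```text
time_s: 51.5
position: [0.5245, -0.2506, 0.2097]
tool_rot: [-0.0, 0.999, -0.042, -0.0]
ft_force: [-0.2, 0.1, -0.4]
opening: 0.0116
grip_force: 30.0
```

Call:
play_rows --increments '[[-1,[0,0,3],0],[-1,[0,0,7],0],[-1,[0,0,11],0],[-1,[0,0,14],0],[-1,[0,0,16],0],[-1,[0,0,17.5],0],[-1,[0,0,17.5],0],[-1,[0,0,17.5],0]]'

```text
time_s: 52.3
position: [0.5257, -0.249, 0.036]
tool_rot: [0.0, 0.999, -0.04, 0.001]
ft_force: [-0.3, -1.0, 0.1]
opening: 0.0117
grip_force: 30.0
```

```bash
python3 - <<'E'
from fit import *
to(.5236,-.2494,.0153,-4.6)
E
```

```text
pos [ 0.5257 -0.249   0.036 ] yaw -4.59 t 52.3 F [-0.3 -1.   0.1] op 0.0117 -> shift cm [-0.21, 0.06, 2.07] turn 0.0 (half-turn alt 0.0 )
```

Call:
play_rows --increments '[[-1,[-0.2,0,0.8],0],[-1,[-0.2,0,1.4],0],[-1,[-0.2,0,1.8],0],[-1,[-0.2,0,2],0],[-1,[-0.2,0,2.05],0],[-1,[-0.2,0,2.05],0]]'

```text
time_s: 52.9
position: [0.5228, -0.2493, 0.0152]
tool_rot: [0.0, 0.999, -0.041, -0.0]
ft_force: [-3.4, 1.1, 3.6]
opening: 0.0119
grip_force: 30.0
```

Call:
play_rows --increments '[[-0.3,[0,0,0.05],0],[-0.3,[0,0,0.05],0],[-0.3,[0,0,0.05],0],[-0.3,[0,0,0.05],0],[-0.3,[0,0,-1],0],[-0.3,[0,0,-4],0],[-0.3,[0,0,-9],0],[-1,[0,0,-14],0]]'

```text
time_s: 53.7
position: [0.5223, -0.249, 0.1559]
tool_rot: [-0.0, 0.999, -0.041, -0.001]
ft_force: [1.3, -1.1, 0.3]
opening: 0.0279
grip_force: 0.0
```

```bash
python3 - <<'E'
from fit import *
to(.36,-.06,.24,-4.6)
E
```

```text
pos [ 0.5223 -0.249   0.1559] yaw -4.65 t 53.7 F [ 1.3 -1.1  0.3] op 0.0279 -> shift cm [-17.73, -17.52, -8.37] turn -0.001 (half-turn alt -0.001 )
```

Call:
play_rows --increments '[[-1,[-4,-4,-8],0],[-1,[-17.7,-17.5,-8.4],0],[-1,[-17.7,-17.5,-8.4],0],[-1,[-17.7,-17.5,-8.4],0],[-1,[-17.7,-17.5,-8.4],0],[-1,[-17.7,-17.5,-8.4],0],[-1,[-17.7,-17.5,-8.4],0]]'

```text
time_s: 54.4
position: [0.3599, -0.059, 0.2411]
tool_rot: [0.001, 0.999, -0.039, 0.003]
ft_force: [0.6, -0.7, -0.4]
opening: 0.0005
grip_force: 0.0
```

```bash
python3 - <<'E'
from fit import *
c=cam("top");coupons(c);to(.598,.2165,.2,-4.6)
for r in imaging.regions_of("top","lid_handle")[:1]: print(r["bbox"])
save(c,"end1",(140,120,270,160),2.9)
E
```

```text
px [335.9 207.9] 189 pose [ 0.5235 -0.2485 -0.0905] -5.2 46.1
pos [ 0.3607 -0.0601  0.2402] yaw -4.55 t 54.5 F [ 0.6 -0.2 -0.3] op 0.0005 -> shift cm [21.44, -29.46, 4.08] turn 0.001 (half-turn alt 0.001 )
[154.8, 157.5, 80.4, 46.0]
```

View pics/end1.png

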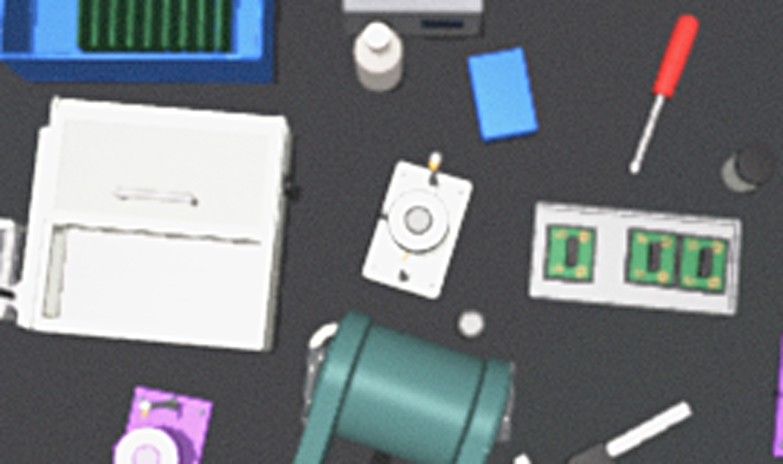

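The end view shows all three coupons in the tray, but the middle one now sits against the right one at crop (652,257) and (703,262), so it has been knocked. I'll measure both to see whether it lies flat.

```bash
python3 - <<'E'
from fit import *
c=cam("top")
b=(352,190,44,40);im=c["image"][b[1]:b[1]+b[3],b[0]:b[0]+b[2]].astype(np.float32)
m=np.clip((225-im.min(2))/115,0,1);yy,xx=np.mgrid[:40,:44];w=np.ones_like(m)
w[(yy<6)|(yy>32)|(xx>38)]=0
pr=lambda q:np.maximum(render(c,q[:3],coup(.004),b),render(c,q[3:],coup(.004),b))
p1=back(c,[[140+652/2.9,120+257/2.9],[140+703/2.9,120+262/2.9]],.012)
q0=np.r_[p1[0,:2],-.08,p1[1,:2],-.08]
f=lambda q:np.sum(np.abs(pr(q)-m)*w)
for k in range(4):
    r=minimize(f,q0,method="Nelder-Mead",options=dict(initial_simplex=np.array([q0]+[q0+e for e in np.diag([.004,.004,.04]*2)]),maxiter=600,xatol=1e-5,fatol=.01));q0=r.x
print(q0.round(4),r.fun)
T=np.array([.5185,-.3252]);a=np.radians(-4.6);Ri=np.array([[np.cos(a),np.sin(a)],[-np.sin(a),np.cos(a)]])
print("tray frame",(Ri@(q0[:2]-T)).round(4),(Ri@(q0[3:5]-T)).round(4),np.degrees(q0[[2,5]]))
print(im.min(2)[10:30:3,:].astype(int))
s=cam("side");uv=proj(s,[[.5185,-.36,.01]])[0];print(uv)
save(s,"tray1",(int(uv[0])-35,int(uv[1])-35,70,70),8)
E
```

```text
[ 0.5191 -0.3456 -0.0925  0.5123 -0.4038 -0.0918] 39.298912048339844
tray frame [ 0.0023 -0.0203] [ 0.0001 -0.0788] [-5.29930586 -5.25981442]
[[234 233 236 231 141  89  84 101 119 114  90  85  88  92  87  92  97 107
  115 107 113 133 146 159 164 174 181 190 213 222 223 224 222 223 228 225
  224 233 232 230 219 175 194 132]
 [233 234 237 233 135  86  92 115 130 132 127 113  80 107  97  95 107 117
  107 114 101  92  88  87 104 122 119 125 118  94  85  82  86 111 118 110
   99  82  76 133 182 174 176 116]
 [232 234 238 228 128  85  98 100 102  98  96  61  52  87  84  81  77  92
   92  93  85  82  88  81  87 108 124 106 101  65  57  79  80  94 114 125
  118 100  91 149 167 185 162  99]
 [233 236 232 164 101  81  93  98 105 105  88  66  57  79  90  85  96  98
   97  99  85  72  81  86  90  91  97  95  74  51  56  82  75  83  82  87
   88  81 111 156 143 180 139  80]
 [234 237 233 145  88  86 110 133 123 118 101  61  72  85  82  88  99  97
   93  98  87  64  88  94  93  91  93  92  66  57  80  81  80  78  82  88
   88  80 143 203 174 203 153  77]
 [236 237 233 135  86  96 109 126 118 116 112 105 100  95 127 135 132 130
  126 101  95  86  85 108 129 124 120 101  71  53  68  67  89 100 119 122
   92  85 146 207 179 204 136  72]
 [232 236 236 232 229 207 194 172 165 152 144 140 140 137 126 116 105  85
   78  82  85  93  83  79  99 111 110 104  85  83  86 104 121 125 127 123
  101  94 148 190 170 179 118  64]]
[326.09615963 305.12050501]
```

View pics/tray1.png

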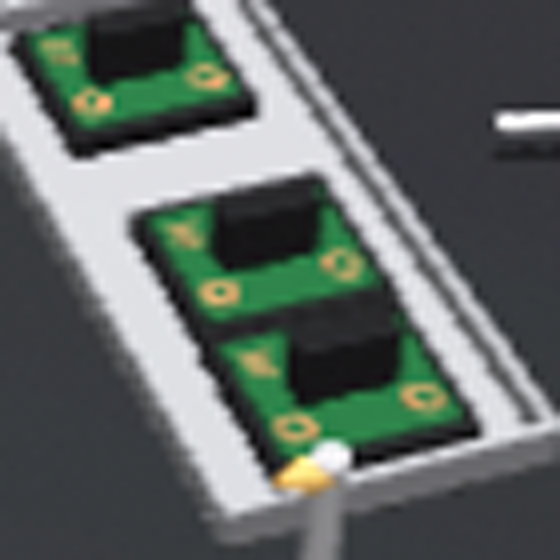

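The tops look level, but the two coupons touch with no gap. I'll re-grip the middle one and set it back to be sure it lies on the floor.

```bash
python3 - <<'E'
from fit import *
to(.5191,-.3456,.12,-5.2)
E
```

```text
pos [ 0.3612 -0.0612  0.2384] yaw -4.7 t 54.6 F [0.4 0.  0.2] op 0.0005 -> shift cm [18.07, 27.04, 11.84] turn 0.009 (half-turn alt 0.009 )
```

Call:
play_rows --increments '[[-0.3,[18.1,27,0],0.01],[-0.3,[18.1,27,0],0.01],[-0.3,[18.1,27,0],0.01],[-0.3,[18.1,27,0],0.01],[-0.3,[18.1,27,0],0.01],[-0.3,[18.1,27,0],0.01],[-0.3,[18.1,27,0],0.01],[-0.3,[18.1,27,4],0.01]]'

```text
time_s: 55.4
position: [0.5225, -0.3514, 0.2014]
tool_rot: [0.003, 0.999, -0.048, 0.004]
ft_force: [1.2, -0.3, 0.3]
opening: 0.0329
grip_force: 0.0
```

Call:
play_rows --increments '[[-0.3,[0,0,4],0],[-0.3,[0,0,8],0],[-0.3,[0,0,12],0],[-0.3,[0,0,14],0],[-0.3,[0,0,15],0],[-0.3,[0,0,15],0],[-0.3,[0,0,15],0]]'

```text
time_s: 56.1
position: [0.5198, -0.3454, 0.0494]
tool_rot: [0.0, 0.999, -0.046, 0.001]
ft_force: [0.7, -0.5, 1.3]
opening: 0.0326
grip_force: 0.0
```

```bash
python3 - <<'E'
from fit import *
to(.5191,-.3456,.016,-5.2)
E
```

```text
pos [ 0.5198 -0.3454  0.0494] yaw -5.26 t 56.1 F [ 0.7 -0.5  1.3] op 0.0326 -> shift cm [-0.08, 0.02, 3.34] turn -0.001 (half-turn alt -0.001 )
```

Call:
play_rows --increments '[[-0.3,[0,0,1.5],0],[-0.3,[0,0,2.5],0],[-0.3,[0,0,3.1],0],[-0.3,[0,0,3.3],0],[-0.3,[0,0,3.3],0],[-1,[0,0,3.3],0],[-1,[0,0,3.3],0],[-1,[0,0,3.3],0]]' --force 25

```text
time_s: 56.9
position: [0.5195, -0.3447, 0.0162]
tool_rot: [0.0, 0.999, -0.046, 0.0]
ft_force: [-1.4, -0.5, 0.1]
opening: 0.0125
grip_force: 0.3
```

Call:
play_rows --increments '[[-1,[0,0,0],0],[-1,[0,0,0],0],[-1,[0,0,-0.4],0],[-1,[0,0,-0.8],0],[-1,[0,-0.8,-0.8],0],[-1,[0,-1.6,-0.8],0],[-1,[0,-1.6,-0.8],0],[-1,[0,-1.6,-0.8],0]]'

```text
time_s: 57.7
position: [0.5206, -0.3278, 0.0234]
tool_rot: [-0.0, 0.999, -0.045, -0.0]
ft_force: [-0.5, 0.0, -0.8]
opening: 0.0119
grip_force: 25.0
```

Call:
play_rows --increments '[[-1,[0,0,0.4],0],[-1,[0,0,0.7],0],[-1,[0,0,0.8],0],[-1,[0,0,0.8],0],[-1,[0,0,0.8],0]]'

```text
time_s: 58.2
position: [0.5206, -0.3285, 0.0161]
tool_rot: [0.0, 0.999, -0.046, -0.0]
ft_force: [-2.0, 2.0, 4.4]
opening: 0.0114
grip_force: 25.0
```

Call:
play_rows --increments '[[-0.3,[0,0,0],0],[-0.3,[0,0,0],0],[-0.3,[0,0,0],0],[-0.3,[0,0,0],0],[-0.3,[0,0,-1.5],0],[-0.3,[0,0,-5],0],[-0.3,[0,0,-10],0],[-1,[0,0,-15],0]]'

```text
time_s: 59.0
position: [0.5203, -0.3281, 0.1677]
tool_rot: [-0.0, 0.999, -0.046, -0.0]
ft_force: [1.0, -0.6, 0.9]
opening: 0.0279
grip_force: 0.0
```

Call:
play_rows --increments '[[-1,[-4,-5,-5],0],[-1,[-18,-27,-8],0],[-1,[-18,-27,-8],0],[-1,[-18,-27,-8],0],[-1,[-18,-27,-8],0],[-1,[-18,-27,-8],0],[-1,[-18,-27,-8],0],[-1,[-18,-27,-8],0]]'

```text
time_s: 59.8
position: [0.365, -0.0403, 0.2489]
tool_rot: [0.0, 0.999, -0.043, 0.003]
ft_force: [0.9, -0.8, 0.6]
opening: 0.0004
grip_force: 0.0
```

```bash
python3 - <<'E'
from fit import *
c=cam("top");coupons(c);to(.598,.2165,.2,-4.6)
E
```

```text
px [336.2 209.2] 164 pose [ 0.5232 -0.2488 -0.0748] -4.3 49.9
px [359.  208.5] 218 pose [ 0.5202 -0.3277 -0.074 ] -4.2 32.8
px [381.4 211. ] 225 pose [ 0.5124 -0.4051 -0.1126] -6.4 43.2
pos [ 0.3659 -0.042   0.2479] yaw -5.02 t 59.9 F [ 0.6 -0.8  0.4] op 0.0004 -> shift cm [20.83, -27.79, 4.87] turn -0.007 (half-turn alt -0.007 )
```

Call:
play_rows --increments '[[-1,[20.8,-27.8,0],0],[-1,[20.8,-27.8,0],0],[-1,[20.8,-27.8,0],0],[-1,[20.8,-27.8,0],0],[-1,[20.8,-27.8,0],0],[-1,[20.8,-27.8,0],0],[-1,[20.8,-27.8,0],0],[-1,[20.8,-27.8,3],0]]'

```text
time_s: 60.65
position: [0.6049, 0.2182, 0.2163]
tool_rot: [-0.001, 0.999, -0.044, 0.003]
ft_force: [0.1, 0.1, -0.3]
opening: 0.0003
grip_force: 0.0
```

Call:
play_rows --increments '[[-1,[0,0,2],0],[-1,[0,0,4],0],[-1,[0,0,4],0],[-1,[0,0,4],0]]'

```text
time_s: 61.05
position: [0.5991, 0.2137, 0.175]
tool_rot: [0.0, 0.999, -0.046, -0.0]
ft_force: [1.2, -0.0, 1.0]
opening: 0.0006
grip_force: 0.0
```

```bash
python3 - <<'E'
from fit import *
to(.596,.2165,.106,-4.6)
E
```

```text
pos [0.5991 0.2137 0.175 ] yaw -5.3 t 61.0 F [ 1.2 -0.   1. ] op 0.0006 -> shift cm [-0.33, -0.25, 6.9] turn -0.012 (half-turn alt -0.012 )
```

Call:
play_rows --increments '[[-1,[-0.2,0,2],0],[-1,[-0.2,0,4],0],[-1,[-0.2,0,5.5],0],[-1,[-0.2,0,6.5],0],[-1,[-0.2,0,6.9],0],[-1,[-0.2,0,6.9],0],[-1,[-0.2,0,6.9],0]]'

```text
time_s: 61.75
position: [0.5971, 0.2151, 0.1076]
tool_rot: [-0.0, 0.999, -0.046, 0.001]
ft_force: [0.7, 0.2, 0.4]
opening: 0.0003
grip_force: 0.0
```

Call:
play_rows --increments '[[-1,[-1,0,0],0],[-1,[-2,0,0],0],[-1,[-3,0,0],0],[-1,[-4,0,0],0],[-1,[-5,0,0],0],[-1,[-6,0,0],0],[-1,[-7,0,0],0],[-1,[-8,0,0],0]]'

```text
time_s: 62.55
position: [0.516, 0.2224, 0.1067]
tool_rot: [-0.0, 0.999, -0.046, 0.0]
ft_force: [1.3, -0.6, 2.7]
opening: 0.0005
grip_force: 0.9
```

Call:
play_rows --increments '[[-1,[-1,0,0],0],[-1,[-2,0,0],0],[-1,[-3,0,0],0],[-1,[-3.8,0,0],0],[-1,[-4.2,0,0],0],[-1,[-4.2,0,0],0]]'

```text
time_s: 63.15
position: [0.4738, 0.2264, 0.1062]
tool_rot: [-0.0, 0.999, -0.045, -0.001]
ft_force: [0.6, 0.2, -0.2]
opening: 0.0004
grip_force: 0.0
```

Call:
play_rows --increments '[[-1,[-0.3,0,0],0],[-1,[-0.6,0,0],0],[-1,[-0.9,0,0],0],[-1,[-1.2,0,0],0],[-1,[-1.4,0,0],0],[-1,[-1.4,0,0],0]]'

```text
time_s: 63.75
position: [0.4651, 0.227, 0.1065]
tool_rot: [-0.0, 0.999, -0.046, 0.005]
ft_force: [13.2, -0.4, -7.2]
opening: 0.0005
grip_force: 6.0
```

Call:
play_rows --increments '[[-1,[-0.2,0,0],0],[-1,[-0.4,0,0],0],[-1,[-0.5,0,0],0],[-1,[-0.5,0,0],0]]'

```text
time_s: 64.15
position: [0.465, 0.227, 0.1066]
tool_rot: [-0.0, 0.999, -0.046, 0.01]
ft_force: [24.2, -0.4, -14.5]
opening: 0.0002
grip_force: 11.8
```

Call:
play_rows --increments '[[-1,[2.5,0,0],0],[-1,[3,0,-3],0],[-1,[3,0,-8],0],[-1,[-5,15,-14],0],[-1,[-15,40,-14],0],[-1,[-15,40,-14],0],[-1,[-15,40,-14],0],[-1,[-15,40,-14],0]]'

```text
time_s: 64.95
position: [0.3619, 0.0109, 0.2253]
tool_rot: [-0.0, 0.999, -0.045, -0.0]
ft_force: [0.7, -1.3, 0.7]
opening: 0.0002
grip_force: 0.0
```

```bash
python3 - <<'E'
from fit import *
c=cam("top");coupons(c);to(.36,-.1,.24,-4.6)
b=c["image"][205:225,165:215].min(2)
print(back(c,[[80+315/3.33,145+262/3.33]],.12))
ref=cv2.imread("pics/top1.png")  # 80,145,240,100 before lid moved
save(c,"fin",(80,145,240,100),3.33)
A=cv2.imread("pics/top1.png")[230:300,240:500].astype(int).min(2);B=cv2.imread("pics/fin.png")[230:300,240:500].astype(int).min(2)
cv2.imwrite("pics/cmp.png",np.vstack([cv2.imread("pics/top1.png")[150:333,150:560],cv2.imread("pics/fin.png")[150:333,150:560]]))
E
```

```text
px [335.9 207.7] 194 pose [ 0.5231 -0.2487 -0.0744] -4.3 52.2
px [358.6 207.9] 197 pose [ 0.5205 -0.3275 -0.0982] -5.6 39.4
px [381.6 210.9] 229 pose [ 0.5123 -0.405  -0.1098] -6.3 61.0
pos [0.3597 0.005  0.2268] yaw -5.68 t 65.0 F [-1.1 -1.8 -0.1] op 0.0006 -> shift cm [1.07, 10.45, -1.26] turn -0.019 (half-turn alt -0.019 )
[[0.45253452 0.27468238 0.12      ]]
```

View pics/cmp.png

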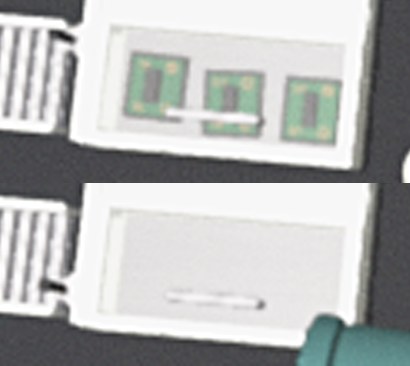

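The lid bar is back at its starting pixels (168,113)–(262,122), the box is empty, and the gate stem is at the shut end. Handing in.

```bash
python3 -c "
from station import job
print(job.close_job())"
```

```text
the job is handed in; nothing more can be done
None
```

I handed the job in at 65 s: outer gate shut, three coupons held at the camera in order and laid flat in the tray, inner lid shut; the middle coupon was knocked against its neighbour, so I re-gripped and reset it, and no verdict came back.

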